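# Close the specimen jars and set them on the ledge

### The job

Close every open specimen jar in the black rack with one of the blue screw caps: set the cap on, turn it back until the thread drops into place, then screw it forward until it is fully home. Stand each closed jar upright on the raised narrow metal ledge, centred on its width; never carry a jar open or tip one over, and leave the pen cup, the wooden slide box and the culture dishes alone. If a cap is left over, put it in the green tray.

Things in the scene. Friction and masses are not known exactly. Their poses are not given: they have to be found in the camera images.
- jar_a: open square cream specimen jar: body 54 x 54 mm, 56 mm high to the shoulder, round threaded neck above, mouth at 81.5 mm; 0.2 to 0.42 kg. Origin: centre of its underside, z up. Starts upright in a rack pocket, which keeps it from turning; lifts straight out. May be absent. Any cap fits any jar
- thread_a (a point): middle of jar_a's thread (all jars alike), 65 mm above its underside, axes as the jar. Neck 35 mm; right-hand two-start thread 45.4 mm across, lead 18 mm a turn. The starts are at the jar's +x and -x (black dot on the shoulder at each), top 74 mm above the underside, and descend clockwise (seen from above); a black stop tooth 4 mm high stands on each, 124 degrees clockwise of its start
- seat_a (a point): where a cap's origin is when fully home on jar_a (all jars alike): on its axis, 61.5 mm above its underside (cap top at 85.5 mm). A cap just set on rests on the thread tops, origin 68 to 78 mm above the underside; turned clockwise there its lugs jam on the teeth. Turned anticlockwise (up to 180 degrees), its lugs run off the starts and it drops about 8 mm, to 65 to 67.5 mm
- cap_1: blue round screw cap, rim down on the bench: 58 mm across (16 faint flats), 24 mm high, 0.045 kg; inside 20 mm deep, 49 mm bore, two lugs 6 mm wide, 4 mm high at the lower rim at its +x and -x; a white stripe along its x on top. Origin: centre of the lower rim, z up. Once its thread has caught it does not pull off: a closed jar can be carried by the cap
- stripe_1 (a point): centre of cap_1's top (all caps alike), 24 mm above its origin, axes as the cap. Dropped in, the stripe points 8 to 40 degrees (modulo 180) anticlockwise of the jar's x; turned clockwise from there 80 to 110 degrees it screws down 4 to 6 mm to its stop, where the stripe is about 70 degrees clockwise of the jar's x
- jar_b: like jar_a (same sizes, thread and frame). May be absent
- cap_2: like cap_1 (same sizes, lugs and frame)
- jar_c: like jar_a (same sizes, thread and frame). May be absent
- cap_3: like cap_1 (same sizes, lugs and frame)
- jar_d: like jar_a (same sizes, thread and frame). May be absent
- cap_4: like cap_1 (same sizes, lugs and frame)
- rack: fixed black rack, 75 mm (its x) by 415 mm (its y); four square pockets 57 mm wide in a row along its y at -165, -55, +55 and +165 mm; pocket floor 8 mm and pocket walls' top 26 mm above the bench. Origin: centre of its underside. Each jar's sides are parallel to the rack's, its x axis along the rack's x
- ledge: fixed raised ledge: an aluminium board 44 mm wide (its x) and 370 mm long (its y), top 70 mm above the bench, on two grey feet 80 mm wide at y = -150 and +150 mm. It is narrower than a jar. Four jars fit at y = -135, -45, +45, +135 mm. Origin: centre of its underside
- ledge_top (a point): centre of the ledge's top surface; x across its width, y along its length, z up
- tray: fixed shallow green tray for spare caps: 140 mm (its x) by 120 mm (its y), 14 mm high, walls and floor 4 mm thick. Origin: centre of its underside
- pen_cup: bystander: white pen cup, 74 mm across, with pens up to 145 mm high; origin centre of its underside
- slide_box: bystander: wooden slide box, 85 x 120 x 32 mm; origin centre of its underside
- dishes: bystander: stack of three culture dishes, 92 mm across, 42 mm high; origin centre of its underside
Mind the look-alikes: they are no part of the job. What is shaped like the jar_a but purple or red is not meant.

How it is judged:
By the outcome, as a careful person would: the job done as asked, in the order asked, and still so for the second after the job is handed in, with the robot touching nothing.
Of jar_a, jar_b, jar_c, jar_d only 3 to 4 are there at a start; the rules pass over those that are not, and their reading is None.
At some moment in a run one of cap_1, cap_2, cap_3, cap_4 may be knocked a few centimetres aside while the robot is not near it.
It also fails if it takes over 192 s, if anything falls off the work surface, if the arm or the gripper's body presses on something with over 40 N, if the wrist force passes 120 N, or if a joint passes its speed limit or range.

### The arm

A 6-joint arm with a two-finger parallel gripper is mounted at the origin on the work surface. World frame = base frame: x ahead of the robot, y to its left, z up, the work surface at z = 0. Lengths are in m, angles in degrees, forces in N, time in s.
With the tool pointing down it reaches from about 0.4 to 0.825 m from the base axis. Payload 7 kg.
Tool frame: the origin (TCP) lies between the finger pads; the fingertips stand ctrl.nose_length ahead of it and the grasp point (between the pads) lies 2 mm behind it (ctrl.nose_length is the distance from the TCP to the fingertips, in m); z points along the fingers, y is the line along which they close (so a half turn about z gives the same grasp; the last joint's range is limited). The gripper opens to 88 mm and grips with 3 to 60 N. Pads are 19 mm wide; open, the fingers measure 130 mm over their backs; the gripper's body (78 mm by 193 mm) begins 47 mm behind the grasp point.
Start: joints at [80.163, 20.546, 0.682, 0, -70.136, -16.507], TCP at [0.3, 0.605, 0.244] pointing down, gripper open.
Joint ranges: [-176.03, 176.03], [-82.01, 121.73], [-58.28, 71.71], [-173.87, 95.51], [-174.79, -0.11], [-173.66, 173.66]. Speed limits (degrees/s): [136.94, 136.94, 172.46, 180, 180, 180].

### API

Orientations are given as [roll, pitch, yaw] about the fixed x, y, z axes, in that order (R = Rz(yaw) Ry(pitch) Rx(roll)).
In Python, from plant import ctrl gives the robot as it stands.
- The arm moves only by the tool apply_moves, never from a script. Its argument "commands" is a list of rows, each a list of 3 entries, a list of its own where there are three numbers: the shift along the world's x, y, z in cm, then the turn about the world's z in rad, then the closure, from 0 (fully open) to 1 (shut). In form: [[[x, y, z], turn, jaw], ...]. A call has 1 to 20 rows; each row is the pose to reach, as a shift and turn from the pose commanded when the call began; what a row does not reach only later rows make up. A row lasts 1/12 s, in which the tool goes at most 41.7 mm and 7.16 degrees, less where a joint would pass 70% of its speed; a pose out of reach is approached as far as the arm can. A call with a gripper value outside its range is refused whole. The fingers move at their own pace and stop on an object; the grip force is fixed at half the most. Time passes only in rows, so rows that repeat a pose let the fingers close. It gives the time, the measured TCP pose, the force, the opening and the grip force at its end, in the units of the state.
- ctrl.get_obs(): the state, without advancing time (a new reading comes with each control period).
- ctrl.snapshot(name): name is "scene" or "top" or "wrist"; returns a dict with "img" (400x640x3 uint8, red, green, blue), "fx", "fy", "cx", "cy" (pixels), "T" (4x4, takes a point from camera to world coordinates). Camera axes: x right, y up, looking along -z (the intrinsics and any distortion apply to the point x, -y, -z); pixel columns grow to the right and rows downward; lengths in m; the calibration is good to about 2 mm. A picture is of the moment at which its call begins. There is no depth.
- ctrl.close_job(): hands the job in; it is judged then, once.
Trained networks look in a picture, given as the dict that the camera call returned (one of the last four; its "shot" number tells which), for a name from the list of things; names that differ only in an ending like _2 or _b are one class to them, and where a whole thing is asked for, a point or a joint stands for the part that bears it (a point fixed in the world has none). Each returns a list of dicts, best first, with "score" (0 to 1); they miss things now and then, are a little off and sometimes report something else, mostly with a low value. They report only what shows in the picture. A call takes as long as a camera call. They do not tell look-alikes from the thing itself.
- ctrl.search_frame(picture, target): "at" ([column, row] in pixels, amid what is visible of it).
- ctrl.spot_point(picture, target): "at" ([column, row] in pixels: a listed point, or the origin of a listed thing).
The state is a dict: "clock": time; "joint_pos": joint angles; "qvel": joint speeds; "tau": joint torques, N m; "tool_pos": TCP position; "orientation": TCP orientation; "force": force on the tool from outside, world axes, zero at the start; "moment": the same for the moment, N m; "opening": finger opening in m; "gripper_force": force on a finger pad.
Only numpy, scipy, OpenCV 4.12 (cv2) and the standard library are available. Lean on these libraries where they do the work, as an engineer would, in place of code of your own. Each camera call takes 0.05 s, during which the arm holds its last target. There are 200 camera calls.

## Working session

There is one attempt and no reset: what is moved stays moved. The work goes in short steps, Python scripts to look and compute and a tool call to move; the robot and the scene stay as the last step left them, time stands still between calls to the robot, and variables do not carry over. Pictures are saved under pics/ and viewed, at most 14 in all, crops included, and the job is handed in when it is done.

Besides the shell and the picture viewer there is one more tool, called after "Emit:" in YAML: its name, and indented under it one key for each argument. apply_moves: Moves the arm, as the interface text tells. Its arguments: {"type":"object","properties":{"commands":{"type":"array"}},"required":["commands"]}

```bash
mkdir -p pics; ls
cat > h.py <<'E'
import numpy as np, cv2
from plant import ctrl
def snap(n,f=None):
    p=ctrl.snapshot(n)
    if f: cv2.imwrite('pics/'+f,p['img'][:,:,::-1])
    return p
def world(p,uv,z):
    u,v=uv; d=np.array([(u-p['cx'])/p['fx'],-(v-p['cy'])/p['fy'],-1]); T=np.array(p['T'])
    r=T[:3,:3]@d; o=T[:3,3]; return o+r*(z-o[2])/r[2]
def pix(p,X):
    T=np.array(p['T']); c=T[:3,:3].T@(np.array(X)-T[:3,3])
    return np.array([p['cx']-p['fx']*c[0]/c[2],p['cy']+p['fy']*c[1]/c[2]])
E
python3 - <<'E'
from h import *
print(ctrl.nose_length, ctrl.get_obs())
a=snap('top','top.png');b=snap('scene','scene.png')
print({k:v for k,v in a.items() if k!='img'})
for t,z in [('jar_a',0.01),('cap_1',0.0),('stripe_1',.024),('thread_a',.073),('rack',0),('ledge_top',.07),('tray',0),('pen_cup',0),('slide_box',0),('dishes',0)]:
    for n,p in (('top',a),('scene',b)):
        for r in ctrl.spot_point(p,t): print(t,n,round(r['score'],2),np.round(r['at']),np.round(world(p,r['at'],z)[:2],3))
E
```

```text
pics
0.017 {'clock': 0.0, 'joint_pos': array([ 8.01624272e+01,  2.05928713e+01,  6.34104277e-01, -2.07965238e-02,
       -7.01350053e+01, -1.65080924e+01]), 'qvel': array([-0.00944787, -0.07629661,  0.06828686,  0.02589137, -0.10597219,
       -0.02445349]), 'tau': array([-1.52482065e-03, -5.82712448e+01,  2.93063629e+01,  6.99763566e+00,
        6.81553240e-03, -1.59062547e-04]), 'tool_pos': array([0.29935731, 0.60448006, 0.24260683]), 'orientation': array([ 1.79904537e+02, -7.90409724e-03, -2.63527414e+01]), 'force': array([0.7255539 , 0.60361054, 1.55552442]), 'moment': array([0.00011434, 0.00472278, 0.01249876]), 'gripper_force': 0.0, 'opening': 0.08751851198362622}
{'fx': 449.1564475039407, 'fy': 449.1564475039407, 'cx': 324.23212110154697, 'cy': 191.57771607313967, 'T': array([[-0.02604708,  0.98570813, -0.16643629,  0.33540269],
       [-0.99965841, -0.02604115,  0.00221832, -0.00865344],
       [-0.00214757,  0.16643722,  0.98604971,  1.30884213],
       [ 0.        ,  0.        ,  0.        ,  1.        ]]), 'shot': 1}
jar_a top 0.89 [285. 214.] [0.491 0.104]
jar_a top 0.85 
[... 1369 characters left out ...]
65 [357. 234.] [0.471 0.096]
rack scene 0.62 [370. 247.] [0.484 0.16 ]
ledge_top top 0.61 [284. 156.] [0.648 0.101]
ledge_top scene 0.7 [308. 243.] [0.656 0.099]
tray top 0.68 [467. 199.] [ 0.523 -0.43 ]
tray scene 0.71 [250. 170.] [ 0.52  -0.437]
tray scene 0.28 [336. 202.] [ 0.411 -0.072]
pen_cup top 0.61 [161. 259.] [0.372 0.464]
pen_cup top 0.61 [420. 213.] [ 0.486 -0.289]
pen_cup scene 0.77 [486. 286.] [0.362 0.462]
pen_cup scene 0.21 [281. 182.] [ 0.481 -0.293]
slide_box top 0.88 [381. 115.] [ 0.788 -0.19 ]
slide_box top 0.6 [319. 217.] [0.482 0.006]
slide_box scene 0.7 [216. 238.] [ 0.804 -0.161]
dishes top 0.58 [460. 288.] [ 0.267 -0.392]
dishes scene 0.94 [309. 156.] [ 0.283 -0.382]
```

View pics/top.png

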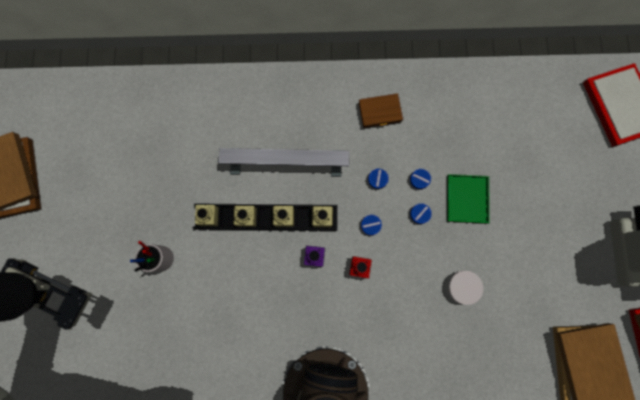

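View pics/scene.png

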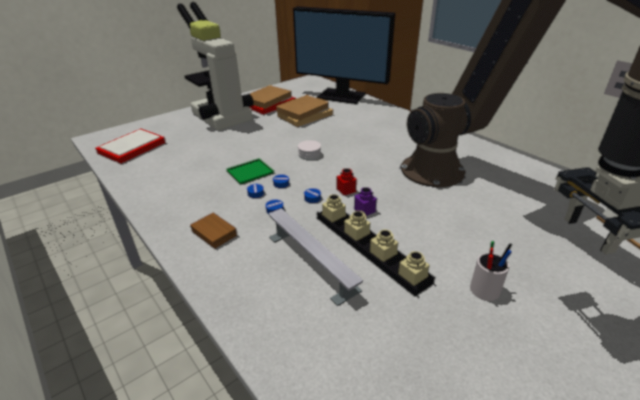

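Top view: four cream jars at (205,214), (244,215), (284,214), (322,214). Blue caps at (377,178), (420,179), (371,225) and (420,214). Look-alikes are the purple jar at (314,256) and the red jar at (360,267), neither of them mine. With four jars and four caps, no cap should be left over. Next, a closer look over the rack.

Emit:
apply_moves:
  commands:
    - [[18,-44,11],-1.11,0]
    - [[18,-44,11],-1.11,0]
    - [[18,-44,11],-1.11,0]
    - [[18,-44,11],-1.11,0]
    - [[18,-44,11],-1.11,0]
    - [[18,-44,11],-1.11,0]
    - [[18,-44,11],-1.11,0]
    - [[18,-44,11],-1.11,0]
    - [[18,-44,11],-1.11,0]
    - [[18,-44,11],-1.11,0]
    - [[18,-44,11],-1.11,0]
    - [[18,-44,11],-1.11,0]
    - [[18,-44,11],-1.11,0]
    - [[18,-44,11],-1.11,0]
    - [[18,-44,11],-1.11,0]

```text
clock: 2.35
tool_pos: [0.4795, 0.1648, 0.3535]
orientation: [180.0, 0.0, -90.0]
force: [0.6, 0.0, -0.8]
opening: 0.0878
gripper_force: 0.0
```

Run:
```python
from h import *
o=ctrl.get_obs(); print(o['clock'],o['joint_pos'].round(1),o['tool_pos'],o['orientation'])
a=snap('wrist','w1.png')
print({k:v for k,v in a.items() if k!='img'})
for t,z in [('jar_a',0.008),('thread_a',.073),('ledge_top',.07),('rack',0)]:
        for r in ctrl.spot_point(a,t): print(t,round(r['score'],2),np.round(r['at']),np.round(world(a,r['at'],z)[:2],4))
```

```text
2.35 [ 41.2   1.3  -9.3  -0.  -79.3 -41.2] [0.47946915 0.16480229 0.35347366] [ 1.79997723e+02  2.13745667e-02 -8.99961504e+01]
{'fx': 307.00741904925866, 'fy': 307.00741904925866, 'cx': 321.199364864701, 'cy': 200.725264313356, 'T': array([[-9.99999972e-01,  2.02551316e-04,  1.25326113e-04,
         4.79888076e-01],
       [-2.29879806e-04, -9.58477892e-01, -2.85166753e-01,
         8.71634195e-02],
       [ 6.23614077e-05, -2.85166774e-01,  9.58477912e-01,
         4.94988094e-01],
       [ 0.00000000e+00,  0.00000000e+00,  0.00000000e+00,
         1.00000000e+00]]), 'shot': 3}
jar_a 0.98 [315. 190.] [0.4895 0.2134]
jar_a 0.88 [392.  60.] [0.3775 0.0178]
jar_a 0.76 [321.  41.] [ 0.48   -0.0064]
jar_a 0.62 [318. 123.] [0.4843 0.1075]
jar_a 0.61 [314. 251.] [0.4916 0.3229]
thread_a 0.96 [322.  31.] [ 0.4787 -0.005 ]
thread_a 0.94 [410.  52.] [0.3692 0.0188]
ledge_top 0.63 [317. 121.] [0.4859 0.1017]
rack 0.82 [316. 156.] [0.4879 0.1597]
rack 0.55 [321.  30.] [ 0.4807 -0.0229]
rack 0.32 [318.  44.] [ 0.4838 -0.0046]
```

View pics/w1.png

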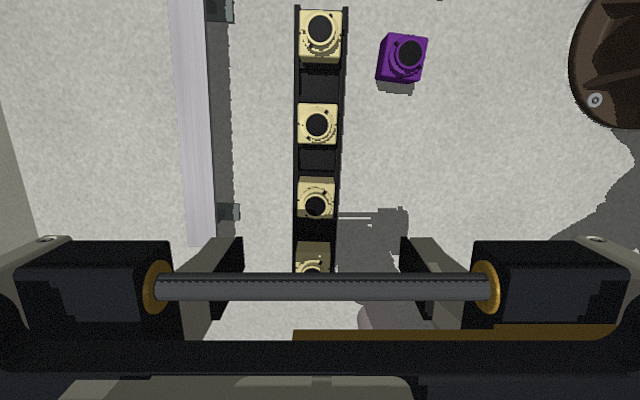

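Wrist view: three cream jar mouths at (320,28), (317,124) and (315,199), with the fourth partly hidden at (313,260). The purple look-alike is at (410,52). The ledge's top runs from about (185,0) to (205,245).

Run:
```python
from h import *
a=snap('wrist'); g=cv2.cvtColor(a['img'],cv2.COLOR_RGB2GRAY)
for (u,v) in [(320,28),(317,124),(315,199)]:
    m=(g[max(v-20,0):v+20,u-20:u+20]<60).astype('uint8')
    n,l,s,c=cv2.connectedComponentsWithStats(m)
    k=l[min(v,20),20]
    q=c[k]+[u-20,max(v-20,0)]; print(q,s[k],world(a,q,.0895)[:2])
for v in (20,80,140,200,235):
    print(v,[int(x) for x in g[v,160:245:1]])
t=snap('top'); cv2.imwrite('pics/x.png',cv2.resize(t['img'][130:240,180:500,::-1],None,fx=2.5,fy=2.5,interpolation=cv2.INTER_CUBIC))
```

```text
[319.64853556  27.46025105] [  9   7  23  26 478] [ 0.48181065 -0.0046947 ]
[316.20967742 123.95698925] [  9   9  21  23 372] [0.48608126 0.10584939]
[314.3807947  205.34768212] [ 10  17  20  20 302] [0.48882313 0.21519189]
20 [174, 177, 177, 177, 184, 178, 173, 176, 176, 168, 166, 170, 170, 167, 172, 167, 166, 162, 164, 167, 169, 180, 171, 174, 175, 176, 174, 174, 173, 180, 177, 179, 171, 175, 177, 174, 181, 179, 180, 179, 178, 183, 190, 184, 75, 59, 59, 55, 55, 52, 60, 46, 48, 38, 53, 42, 38, 37, 35, 38, 39, 38, 42, 37, 42, 44, 52, 79, 84, 94, 90, 105, 99, 33, 122, 188, 174, 170, 164, 167, 166, 170, 171, 173, 177]
80 [174, 170, 168, 169, 166, 159, 170, 168, 169, 170, 165, 167, 167, 164, 174, 171, 170, 170, 166, 169, 165, 165, 169, 166, 174, 172, 171, 171, 174, 175, 174, 178, 177, 177, 180, 179, 168, 173, 180, 176, 177, 177, 179, 177, 179, 187, 173, 114, 51, 68, 86, 89, 87, 80, 82, 85, 81, 80, 81, 83, 85, 88, 85, 91, 85, 84, 85, 82, 82, 78, 113, 188, 177, 174, 178, 173, 175, 178, 179, 173, 170, 174, 177, 174, 175]
140 [175, 174, 172, 173, 174, 175, 182, 185, 180, 174, 171, 174, 172,
[... 463 characters left out ...]
9, 176, 173, 179, 178, 175, 175, 175, 171, 175, 177, 175, 178, 180, 178, 177, 171, 178, 179, 176, 173, 173, 175, 176, 181, 173, 175, 184, 182, 184, 164, 51, 70, 89, 86, 89, 90, 89, 92, 91, 91, 88, 77, 87, 84, 89, 87, 86, 84, 76, 114, 181, 185, 180, 177, 181, 181, 183, 178, 183, 176, 182]
235 [179, 189, 186, 176, 173, 174, 180, 176, 181, 178, 177, 178, 177, 179, 175, 179, 181, 194, 188, 184, 177, 176, 174, 181, 186, 187, 166, 166, 171, 166, 166, 165, 164, 166, 162, 170, 173, 173, 170, 168, 169, 173, 169, 169, 172, 170, 167, 167, 172, 168, 171, 169, 171, 181, 175, 141, 54, 72, 85, 76, 83, 90, 85, 87, 83, 82, 83, 82, 83, 82, 85, 85, 79, 78, 112, 184, 197, 202, 205, 198, 199, 193, 183, 177, 180]
```

View pics/x.png

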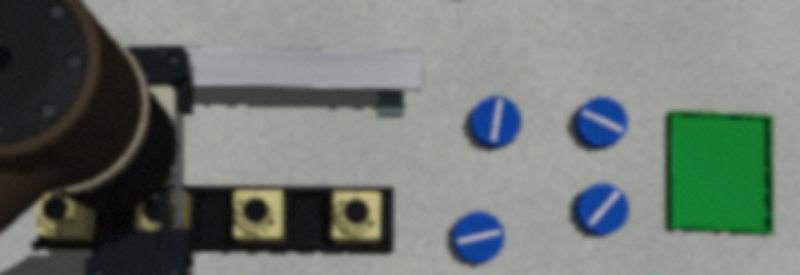

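Run:
```python
from h import *
a=snap('wrist')
P=np.array([world(a,q,.07)[:2] for q in [(203.7,20),(207,80),(210.2,140),(213.2,200),(215.3,235)]]);print(P, np.polyfit(P[:,1],P[:,0],1))
t=snap('top')
g=cv2.imread('pics/top.png').astype(int)
for r in (154,156,158,160): print(r,g[r,206:226].sum(1)//3,g[r,340:358].sum(1)//3)
for q in [(218,155),(348.5,157)]: print(world(t,q,.07)[:2])
hsv=cv2.cvtColor(t['img'],cv2.COLOR_RGB2HSV)
m=cv2.inRange(hsv,(100,120,40),(130,255,255))
w=cv2.inRange(hsv,(0,0,120),(179,110,255))
n,l,s,c=cv2.connectedComponentsWithStats(cv2.morphologyEx(m,cv2.MORPH_CLOSE,np.ones((7,7))))
for i in range(1,n):
    if s[i,4]>150:
        ww=(l==i)&(cv2.erode((l==i).astype('uint8'),np.ones((3,3)))>0)
        sat=t['img'][:,:,0].astype(float)*ww   # red channel high on stripe
        ys,xs=np.nonzero(sat>60); wt=sat[ys,xs]
        X=np.array([world(t,(x,y),.024)[:2] for x,y in zip(xs,ys)]); mu=np.average(X,axis=0,weights=wt)
        C=np.cov((X-mu).T,aweights=wt); e,v=np.linalg.eigh(C); 
        print('cap',c[i],world(t,c[i],.016)[:2].round(4),mu.round(4),np.degrees(np.arctan2(v[1,1],v[0,1]))%180,len(xs))
```

```text
[[ 0.62448974 -0.01717527]
 [ 0.62755999  0.0517068 ]
 [ 0.63110312  0.12813945]
 [ 0.63534565  0.21343644]
 [ 0.63753305  0.26791973]] [0.04634801 0.62523643]
154 [125 126 127 127 126 125 126 126 125 123 123 125 121 121 120 120 122 122
 121 122] [130 130 131 130 131 132 133 131 128 126 128 128 127 129 131 129 127 125]
156 [128 126 125 125 126 126 124 121 121 121 120 118 113 117 119 120 121 122
 122 120] [132 132 133 134 134 134 134 134 128 126 126 129 130 132 130 128 126 125]
158 [128 126 124 123 125 125 122 123 125 126 119 106 105 115 121 120 119 121
 121 121] [132 132 133 132 133 131 133 131 125 120 126 127 128 129 127 125 123 125]
160 [125 126 126 127 127 128 126 127 127 124 119 106 101 115 122 121 122 120
 121 121] [130 131 131 132 132 132 133 130 123 119 123 125 125 124 126 126 125 125]
[0.65769613 0.287162  ]
[ 0.64202578 -0.08277185]
cap [377.54019293 178.44694534] [ 0.5885 -0.1689] [ 0.5878 -0.1698] 168.07313001834183 65
cap [419.78797468 178.74367089] [ 0.5844 -0.2926] [ 0.5852 -0.2935] 61.941572811301675 62
cap [420.07407407 213.52469136] [ 0.4819 -0.2871] [ 0.4808 -0.2867] 136.2079598726634 61
cap [370.51875 224.625  ] [ 0.4535 -0.1424] [ 0.4538 -0.1421] 101.79939389976775 65
```

Emit:
apply_moves:
  commands:
    - [[-2.65,-30.75,-20.4],0.524,0]
    - [[-2.65,-30.75,-20.4],0.524,0]
    - [[-2.65,-30.75,-20.4],0.524,0]
    - [[-2.65,-30.75,-20.4],0.524,0]
    - [[-2.65,-30.75,-20.4],0.524,0]
    - [[-2.65,-30.75,-20.4],0.524,0]
    - [[-2.65,-30.75,-20.4],0.524,0]
    - [[-2.65,-30.75,-20.4],0.524,0]
    - [[-2.65,-30.75,-20.4],0.524,0]
    - [[-2.65,-30.75,-20.4],0.524,0]
    - [[-2.65,-30.75,-20.4],0.524,0]
    - [[-2.65,-30.75,-20.4],0.524,0]

```text
clock: 3.8
tool_pos: [0.4534, -0.1427, 0.1498]
orientation: [-180.0, -0.0, -60.0]
force: [-0.2, 0.5, 0.9]
opening: 0.0878
gripper_force: 0.0
```

```bash
cat >> h.py <<'E'
def caps(p,top=.024,near=None,red=110):
    """blue caps in picture: centre (of top face at height top), stripe angle"""
    hsv=cv2.cvtColor(p['img'],cv2.COLOR_RGB2HSV)
    m=cv2.morphologyEx(cv2.inRange(hsv,(100,100,30),(130,255,255)),cv2.MORPH_CLOSE,np.ones((9,9)))
    n,l,s,c=cv2.connectedComponentsWithStats(m); out=[]
    for i in range(1,n):
        if s[i,4]<400: continue
        hull=np.zeros(m.shape,'uint8'); pts=np.argwhere(l==i)[:,::-1].astype(np.int32)
        cv2.fillConvexPoly(hull,cv2.convexHull(pts),1)
        R=p['img'][:,:,0]; ys,xs=np.nonzero((cv2.erode(hull,np.ones((5,5)))>0)&(R>red))
        if len(xs)<20: continue
        X=np.array([world(p,(x,y),top)[:2] for x,y in zip(xs,ys)]); mu=X.mean(0)
        e,v=np.linalg.eigh(np.cov((X-mu).T))
        out.append((c[i].round(1),mu.round(4),round(float(np.degrees(np.arctan2(v[1,1],v[0,1]))%180),1),len(xs),(2*np.sqrt(3*e[1])).round(4),s[i].tolist()))
    return out
E
python3 - <<'E'
from h import *
o=ctrl.get_obs(); print(o['clock'],o['joint_pos'].round(1),o['tool_pos'],o['orientation'])
a=snap('wrist','w2.png')
for c in caps(a): print(c)
E
```

```text
3.8 [  6.3   6.6 -31.4   0.  -52.   23.7] [ 0.45343144 -0.14274446  0.14981038] [-1.79997503e+02 -1.72086324e-02 -5.99608927e+01]
(array([377.7,  29.4]), array([ 0.4828, -0.2861]), 136.6, 421, np.float64(0.0408), [340, 0, 78, 67, 4308])
(array([194.4,  88.9]), array([ 0.5933, -0.1702]), 168.3, 433, np.float64(0.0505), [155, 51, 80, 76, 4655])
(array([318.5, 193.3]), array([ 0.4572, -0.1445]), 101.3, 329, np.float64(0.0505), [287, 160, 64, 67, 3301])
```

View pics/w2.png

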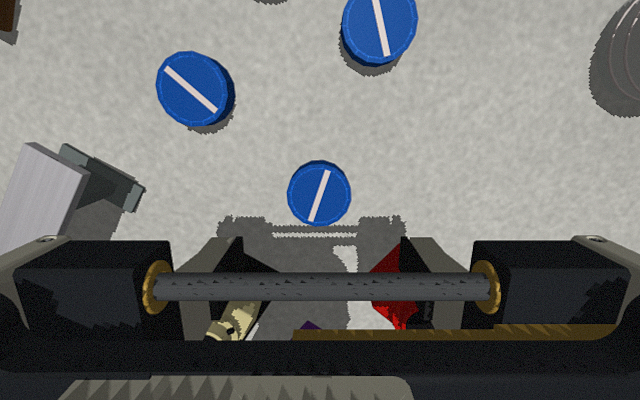

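The picture shows the near cap at (318,193) with its stripe at 101°, clear of the red jar at lower right and the cream jar at lower left. I'll grip it.

Emit:
apply_moves:
  commands:
    - [[0.3,-0.2,-4],0,0]
    - [[0.3,-0.2,-8],0,0]
    - [[0.3,-0.2,-11],0,0]
    - [[0.3,-0.2,-12.5],0,0]
    - [[0.3,-0.2,-13.1],0,0]
    - [[0.3,-0.2,-13.1],0,0.5]
    - [[0.3,-0.2,-13.1],0,1]
    - [[0.3,-0.2,-13.1],0,1]
    - [[0.3,-0.2,-13.1],0,1]
    - [[0.3,-0.2,-13.1],0,1]
    - [[0.3,-0.2,-13.1],0,1]
    - [[0.3,-0.2,-13.1],0,1]

```text
clock: 4.85
tool_pos: [0.4567, -0.1444, 0.0193]
orientation: [-179.9, -0.0, -59.9]
force: [-1.5, 2.7, 6.0]
opening: 0.0574
gripper_force: 30.0
```

Emit:
apply_moves:
  commands:
    - [[0,0,4],0,1]
    - [[0,0,8],0,1]
    - [[2,2,12],0.12,1]
    - [[4,4,15],0.24,1]
    - [[6,6,15.1],0.36,1]
    - [[8,8,15.1],0.48,1]
    - [[10,10,15.1],0.6,1]
    - [[12.4,12.4,15.1],0.72,1]
    - [[12.4,12.4,15.1],0.84,1]
    - [[12.4,12.4,15.1],0.89,1]
    - [[12.4,12.4,15.1],0.89,1]
    - [[12.4,12.4,15.1],0.89,1]

```text
clock: 5.85
tool_pos: [0.5798, -0.0207, 0.1694]
orientation: [180.0, 0.0, -9.0]
force: [-0.2, -1.0, -0.1]
opening: 0.0576
gripper_force: 30.0
```

```bash
cat >> h.py <<'E'
def mouth(p,guess,z=.0895):
    g=cv2.cvtColor(p['img'],cv2.COLOR_RGB2GRAY); u,v=pix(p,[*guess,z]).round().astype(int); r=30
    v0=max(v-r,0);u0=max(u-r,0); m=(g[v0:v+r,u0:u+r]<60).astype('uint8'); l,s,c=cv2.connectedComponentsWithStats(m)[1:]
    k=max(range(1,len(s)),key=lambda i:s[i,4]-20*np.hypot(*(c[i]-[u-u0,v-v0])))
    q=c[k]+[u0,v0]; return q.round(1),s[k].tolist(),world(p,q,z)[:2].round(4)
E
python3 - <<'E'
from h import *
o=ctrl.get_obs(); print(o['clock'],o['joint_pos'].round(1),o['tool_pos'],o['orientation'])
a=snap('wrist','w3.png')
print(mouth(a,(.4818,-.0047)))
E
```

```text
5.85 [ 17.3  15.1 -17.4  -0.  -57.5  63.7] [ 0.57978102 -0.02067004  0.16935259] [ 1.79991870e+02  2.94170628e-02 -9.04852358e+00]
(array([316.5, 331.6]), [0, 0, 60, 60, 2055], array([ 0.4757, -0.0005]))
```

View pics/w3.png

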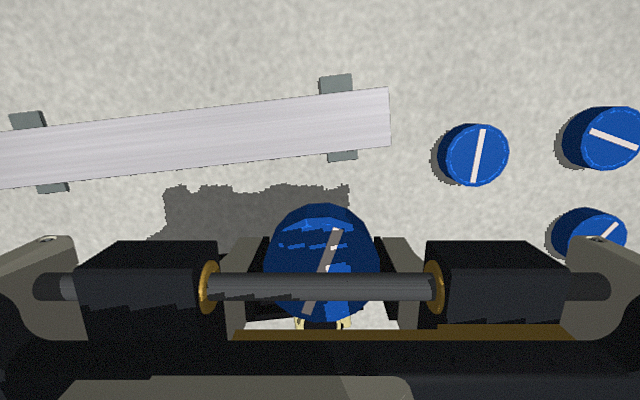

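The held cap sits centred between the fingers at about (322,265) with its stripe visible. The ledge end corners are at (388,87) and (390,147). The camera looks outward along tool +x, so I'll back off to see the jar.

Run:
```python
from h import *
a=snap('wrist'); o=ctrl.get_obs(); t=o['tool_pos']
print('tcp pix',pix(a,t), pix(a,t+[0,0,.005]))
hsv=cv2.cvtColor(a['img'],cv2.COLOR_RGB2HSV); m=cv2.inRange(hsv,(100,100,30),(130,255,255))
for r in (225,240,250,260): 
    x=np.nonzero(m[r,230:420])[0]+230; print(r,x.min(),x.max())
x=np.nonzero(m[305:322,230:420]);print('bottom',x[0].max()+305)
y=np.nonzero(m[190:260,322])[0];print('topedge row',y.min()+190)
R=a['img'][:,:,0]; print('stripe',[ (r,(np.nonzero(R[r,290:350]>130)[0]+290).tolist()[:1],(np.nonzero(R[r,290:350]>130)[0]+290).tolist()[-1:]) for r in (232,240,255,265,302,308)])
# ledge edges
g=cv2.cvtColor(a['img'],cv2.COLOR_RGB2LAB).astype(int)
top=[];bot=[]
for c in (30,100,160,220,280,310,375):
    col=g[:,c,2]; k=np.nonzero((col[60:210]<126))[0]+60
    print(c,k.min() if len(k) else None,k.max() if len(k) else None,len(k))
    if len(k): top.append(world(a,(c,k.min()),.07)[:2].round(4).tolist()); bot.append(world(a,(c,k.max()+1),.07)[:2].round(4).tolist())
print(top);print(bot)
print(world(a,(389,87),.07)[:2],world(a,(390.5,147),.07)[:2])
```

```text
tcp pix [320.64702733 267.08488361] [320.63626918 272.03092602]
225 278 364
240 271 371
250 267 376
260 263 379
bottom 321
topedge row 203
stripe [(232, [], []), (240, [], []), (255, [], []), (265, [326], [329]), (302, [], []), (308, [], [])]
30 130 178 5
100 124 159 5
160 127 170 3
220 108 163 7
280 101 149 12
310 98 209 11
375 97 146 4
[[0.6766, 0.1892], [0.6724, 0.1347], [0.663, 0.0902], [0.6693, 0.0414], [0.6671, -0.0041], [0.6657, -0.0265], [0.6588, -0.0744]]
[[0.6403, 0.2055], [0.6461, 0.1446], [0.6302, 0.1006], [0.6281, 0.0521], [0.6314, 0.0031], [0.5791, -0.0118], [0.622, -0.0705]]
[ 0.664126  -0.0854048] [ 0.62014329 -0.08237627]
```

Emit:
apply_moves:
  commands:
    - [[-4,1,0],0,1]
    - [[-8,1.5,0],0,1]
    - [[-12,2,0],0,1]
    - [[-16,2.5,0],0,1]
    - [[-16,2.5,0],0,1]
    - [[-16,2.5,0],0,1]

```text
clock: 6.45
tool_pos: [0.4185, 0.0041, 0.1705]
orientation: [-179.9, -0.1, -8.9]
force: [0.4, -0.1, 0.7]
opening: 0.0578
gripper_force: 30.0
```

Run:
```python
from h import *
a=snap('wrist','w4.png'); print(ctrl.get_obs()['tool_pos'])
print(mouth(a,(.4818,-.0047)))
```

```text
[0.42007961 0.00443072 0.17060115]
(array([318.4, 129.3]), [10, 10, 40, 40, 1243], array([ 0.4823, -0.0041]))
```

View pics/w4.png

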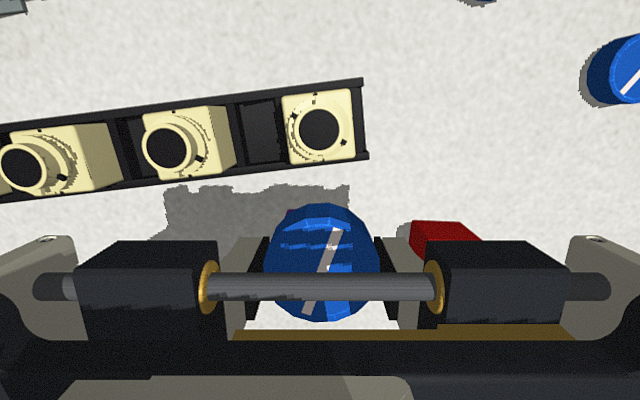

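The image shows the jar mouth at (318,129) with dots on the shoulder, the held cap at (321,265) and red tucked behind the gripper. The jar estimate is consistent at (0.482, −0.004).

Run:
```python
from h import *
a=snap('wrist'); o=ctrl.get_obs(); t=o['tool_pos']; th=np.radians(o['orientation'][2]); x=np.array([np.cos(th),np.sin(th),0]); z=np.array([0,0,1.])
print(t)
for e in (0,.001,.002,.003): print(e,pix(a,t+(e-.0287)*x+.0047*z),pix(a,t+(e+.0287)*x-.0193*z),pix(a,t+(e+.0287)*x+.0047*z))
m=cv2.inRange(cv2.cvtColor(a['img'],cv2.COLOR_RGB2HSV),(100,90,20),(130,255,255))[190:330,321]; k=np.nonzero(m)[0]+190; print(k.min(),k.max())
```

```text
[0.42078307 0.00453762 0.17038974]
0 [320.09890508 319.07079217] [320.23288594 201.43369859] [320.03574841 215.90530771]
0.001 [320.09791375 317.45147021] [320.23216037 199.68150123] [320.03452265 213.9030456 ]
0.002 [320.09691893 315.82645172] [320.23143235 197.92338904] [320.0332921  211.89294881]
0.003 [320.09592061 314.19570658] [320.23070186 196.15933202] [320.03205671 209.87497128]
203 321
```

Emit:
apply_moves:
  commands:
    - [[3,-0.45,0],0,1]
    - [[6.25,-0.88,0],0,1]
    - [[6.25,-0.88,-2],0,1]
    - [[6.25,-0.88,-4],0,1]
    - [[6.25,-0.88,-5],0,1]
    - [[6.25,-0.88,-6],0,1]
    - [[6.25,-0.88,-6.5],0,1]
    - [[6.25,-0.88,-6.8],0,1]
    - [[6.25,-0.88,-7.0],0,1]
    - [[6.25,-0.88,-7.1],0,1]
    - [[6.25,-0.88,-7.1],0,1]
    - [[6.25,-0.88,-7.1],0,1]

```text
clock: 7.55
tool_pos: [0.4832, -0.0047, 0.0997]
orientation: [180.0, -0.1, -8.9]
force: [-2.9, -1.4, 5.9]
opening: 0.0582
gripper_force: 30.0
```

Emit:
apply_moves:
  commands:
    - [[0,0,0],0.12,1]
    - [[0,0,0],0.24,1]
    - [[0,0,0],0.36,1]
    - [[0,0,0],0.48,1]
    - [[0,0,-0.05],0.6,1]
    - [[0,0,-0.1],0.7,1]
    - [[0,0,-0.1],0.8,1]
    - [[0,0,-0.1],0.89,1]
    - [[0,0,-0.2],0.89,1]
    - [[0,0,-0.3],0.89,1]
    - [[0,0,-0.45],0.89,1]
    - [[0,0,-0.6],0.89,1]
    - [[0,0,-0.6],0.89,1]

```text
clock: 8.63
tool_pos: [0.4837, -0.0044, 0.0933]
orientation: [179.9, -0.1, 42.0]
force: [-1.5, -0.2, 9.5]
opening: 0.0576
gripper_force: 30.0
```

Emit:
apply_moves:
  commands:
    - [[0,0,-0.03],-0.12,1]
    - [[0,0,-0.07],-0.24,1]
    - [[0,0,-0.1],-0.36,1]
    - [[0,0,-0.14],-0.48,1]
    - [[0,0,-0.17],-0.6,1]
    - [[0,0,-0.21],-0.72,1]
    - [[0,0,-0.24],-0.84,1]
    - [[0,0,-0.28],-0.96,1]
    - [[0,0,-0.31],-1.08,1]
    - [[0,0,-0.35],-1.2,1]
    - [[0,0,-0.38],-1.32,1]
    - [[0,0,-0.42],-1.44,1]
    - [[0,0,-0.45],-1.56,1]
    - [[0,0,-0.47],-1.66,1]
    - [[0,0,-0.48],-1.74,1]
    - [[0,0,-0.48],-1.82,1]
    - [[0,0,-0.48],-1.82,1]

```text
clock: 10.05
tool_pos: [0.4841, -0.0044, 0.0888]
orientation: [-179.9, -0.1, -62.5]
force: [-0.1, 0.2, 7.5]
opening: 0.0575
gripper_force: 30.0
```

Run:
```python
from h import *
o=ctrl.get_obs(); print(o['tool_pos'],o['orientation'],o['force'],o['moment'])
a=snap('wrist'); t=o['tool_pos']
R=a['img'].astype(int); m=((R.min(2)>120)); m[:200]=0;m[330:]=0;m[:,:255]=0;m[:,390:]=0
ys,xs=np.nonzero(m); X=np.array([world(a,(x,y),t[2]+.0047)[:2] for x,y in zip(xs,ys)]); mu=X.mean(0); e,v=np.linalg.eigh(np.cov((X-mu).T)); print(len(xs),np.degrees(np.arctan2(v[1,1],v[0,1]))%180,e)
cv2.imwrite('pics/w5.png',a['img'][150:400,150:550,::-1])
```

```text
[ 0.48414253 -0.00435856  0.0887871 ] [-1.79861842e+02 -7.62130436e-02 -6.25238701e+01] [-0.06276017  0.23863932  7.50453382] [-0.30434487 -0.20735408 -0.10200889]
1437 154.9677730722435 [0.00011699 0.00104533]
```

View pics/w5.png

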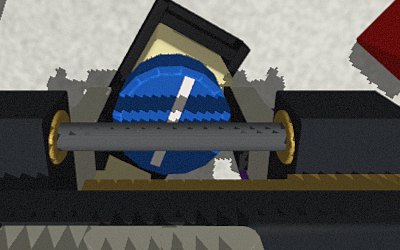

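Emit:
apply_moves:
  commands:
    - [[0,0,-0.02],-0.06,1]
    - [[0,0,-0.02],-0.12,1]
    - [[0,0,-0.02],-0.18,1]
    - [[0,0,-0.02],-0.18,1]

```text
clock: 10.43
tool_pos: [0.4837, -0.0044, 0.0885]
orientation: [-179.9, -0.0, -72.8]
force: [-0.5, -1.0, 9.4]
opening: 0.0575
gripper_force: 30.0
```

```bash
cat >> h.py <<'E'
def held():
    o=ctrl.get_obs(); print(o['clock'],o['tool_pos'].round(4),o['orientation'].round(1),o['force'].round(1),o['moment'].round(2))
    a=snap('wrist'); t=o['tool_pos']
    R=a['img'].astype(int); m=(R[:,:,0]>90)&(cv2.dilate(cv2.inRange(cv2.cvtColor(a['img'],cv2.COLOR_RGB2HSV),(100,110,20),(130,255,255)),np.ones((3,3)),iterations=5)>0)
    m[:205]=0;m[262:305]=0;m[318:]=0;m[:,:285]=0;m[:,360:]=0
    ys,xs=np.nonzero(m); X=np.array([world(a,(x,y),t[2]+.0047)[:2] for x,y in zip(xs,ys)]); mu=X.mean(0); e,v=np.linalg.eigh(np.cov((X-mu).T))
    print('stripe',len(xs),mu.round(4),np.degrees(np.arctan2(v[1,1],v[0,1]))%180-180,e[0]*1e6)
    return a
E
python3 - <<'E'
from h import *
a=held()
cv2.imwrite('pics/w6.png',a['img'][0:400,100:600,::-1])
E
```

```text
10.4333 [ 0.4837 -0.0044  0.0885] [-179.9   -0.   -72.8] [-0.5 -1.   9.4] [-0.34  0.31 -0.02]
stripe 757 [ 0.4849 -0.0184] -80.94694966503764 81.86220605072984
```

View pics/w6.png

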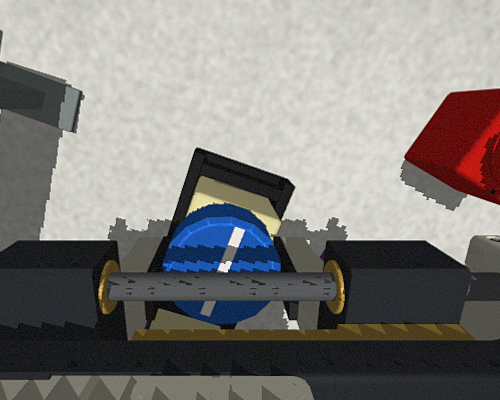

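Run:
```python
from h import *
a=held()
f=lambda p,q,z:(lambda d:np.degrees(np.arctan2(d[1],d[0])))((world(a,q,z)-world(a,p,z))[:2])
print('rack',f((297,150),(393,185),.026),f((295,152),(250,260),.026),'jar',f((305,180),(380,215),.064))
z=.0932
for n,p,q in (('w6',(338,228),(307,315)),): print(f(p,q,z), world(a,p,z),world(a,q,z))
cv2.imwrite('pics/w7.png',cv2.resize(a['img'][130:330,230:430,::-1],None,fx=3,fy=3,interpolation=cv2.INTER_CUBIC))
```

```text
10.4833 [ 0.4837 -0.0044  0.0885] [-179.9   -0.   -72.6] [-0.3 -0.   9.2] [-0.26  0.34 -0.05]
stripe 762 [ 0.485  -0.0184] -80.52661955173339 83.47035411046059
rack 177.3283099381811 83.51922648740864 jar 171.74113807816397
89.80247303443518 [ 0.48330595 -0.02909798  0.0932    ] [0.48348223 0.02203604 0.0932    ]
```

View pics/w7.png

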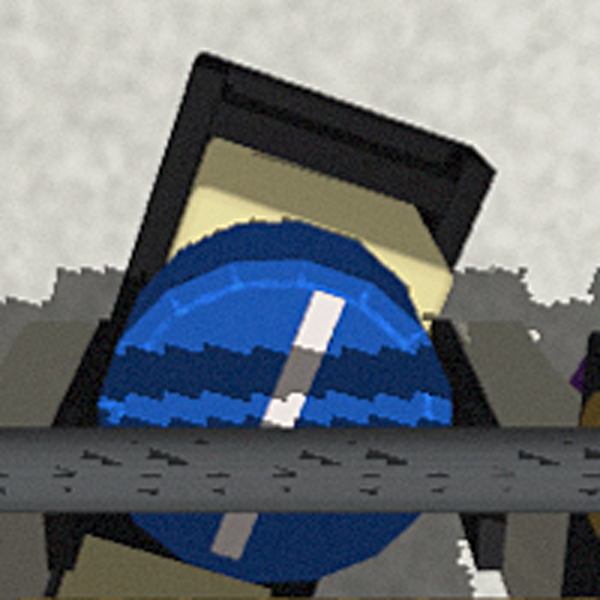

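Emit:
apply_moves:
  commands:
    - [[0,0,0],-0.1,1]
    - [[0,0,0],-0.2,1]
    - [[0,0,0],-0.3,1]
    - [[0,0,0],-0.3,1]

```text
clock: 10.87
tool_pos: [0.483, -0.0045, 0.0882]
orientation: [-180.0, -0.0, -90.1]
force: [-2.1, -0.5, 9.0]
opening: 0.0577
gripper_force: 30.0
```

Run:
```python
from h import *
a=held()
cv2.imwrite('pics/w8.png',cv2.resize(a['img'][130:330,230:430,::-1],None,fx=3,fy=3,interpolation=cv2.INTER_CUBIC))
```

```text
10.8667 [ 0.483  -0.0045  0.0882] [-180.    -0.   -90.1] [-2.1 -0.5  9. ] [-0.23  0.92 -0.16]
stripe 746 [ 0.4812 -0.0203] -100.87320456330119 80.30862420666465
```

View pics/w8.png

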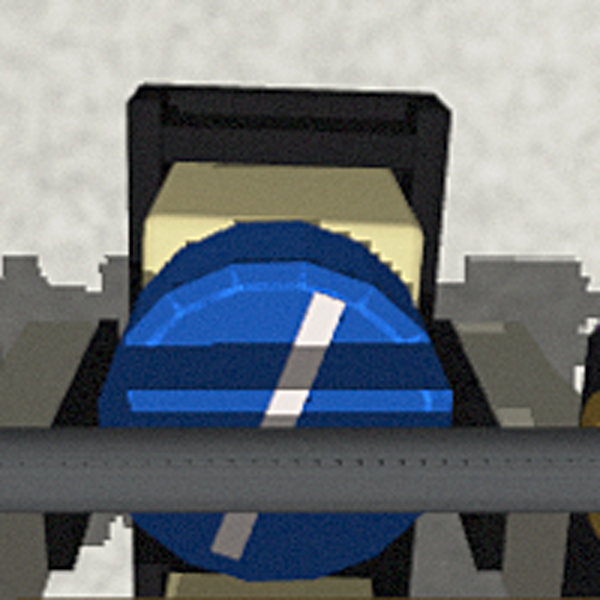

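Emit:
apply_moves:
  commands:
    - [[0,0,0.1],0,1]
    - [[0,0,0.2],0,1]
    - [[0,0,0.3],0,1]
    - [[0,0,0.4],0,1]
    - [[0,0,0.5],0,1]
    - [[0,0,0.5],0,1]
    - [[0,0,0.5],0,1]

```text
clock: 11.5
tool_pos: [0.4821, -0.0047, 0.0924]
orientation: [179.9, -0.0, -89.7]
force: [-1.8, -2.3, -1.6]
opening: 0.0575
gripper_force: 30.0
```

Run:
```python
from h import *
a=held()
cv2.imwrite('pics/w9.png',cv2.resize(a['img'][130:330,230:430,::-1],None,fx=3,fy=3,interpolation=cv2.INTER_CUBIC))
```

```text
11.5 [ 0.4821 -0.0047  0.0924] [179.9  -0.  -89.7] [-1.8 -2.3 -1.6] [-0.85  0.32  0.06]
stripe 745 [ 0.4804 -0.0203] -100.85524824075995 80.29786205894018
```

View pics/w9.png

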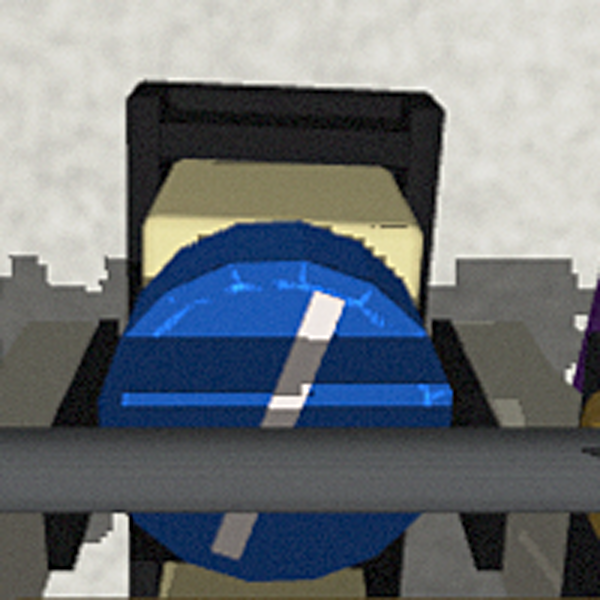

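The cap and jar rise together: the jar's shoulder keeps its place relative to the cap rim at (285,215). So the jar is closed, and I'll carry it to ledge slot −135.

Emit:
apply_moves:
  commands:
    - [[0,0,2],0,1]
    - [[0,0,4],0,1]
    - [[0,0,6],0,1]
    - [[0,0,8],0,1]
    - [[1,-0.2,9],0,1]
    - [[3,-0.5,9.5],0,1]
    - [[6,-1,9.5],0,1]
    - [[9,-1.5,9.5],0,1]
    - [[12,-2,9.5],-0.014,1]
    - [[14.5,-2.5,9.5],-0.014,1]
    - [[16,-2.9,9.5],-0.014,1]
    - [[16.2,-2.95,9],-0.014,1]
    - [[16.2,-2.95,8],-0.014,1]
    - [[16.2,-2.95,7.2],-0.014,1]
    - [[16.2,-2.95,6.6],-0.014,1]
    - [[16.2,-2.95,6.2],-0.014,1]
    - [[16.2,-2.95,6.2],-0.014,1]

```text
clock: 12.97
tool_pos: [0.6434, -0.0337, 0.1535]
orientation: [179.9, -0.0, -90.5]
force: [-0.3, 0.8, -2.0]
opening: 0.0578
gripper_force: 30.0
```

Run:
```python
from h import *
a=held()
cv2.imwrite('pics/w10.png',a['img'][:,:,::-1])
s=snap('scene'); cv2.imwrite('pics/s10.png',cv2.resize(s['img'][150:310,220:420,::-1],None,fx=3.5,fy=3.5,interpolation=cv2.INTER_CUBIC))
```

```text
12.9667 [ 0.6434 -0.0337  0.1535] [179.9  -0.  -90.5] [-0.3  0.8 -2. ] [ 0.03 -0.02  0.02]
stripe 798 [ 0.6416 -0.047 ] -99.2118472112958 97.33373954610894
```

View pics/s10.png

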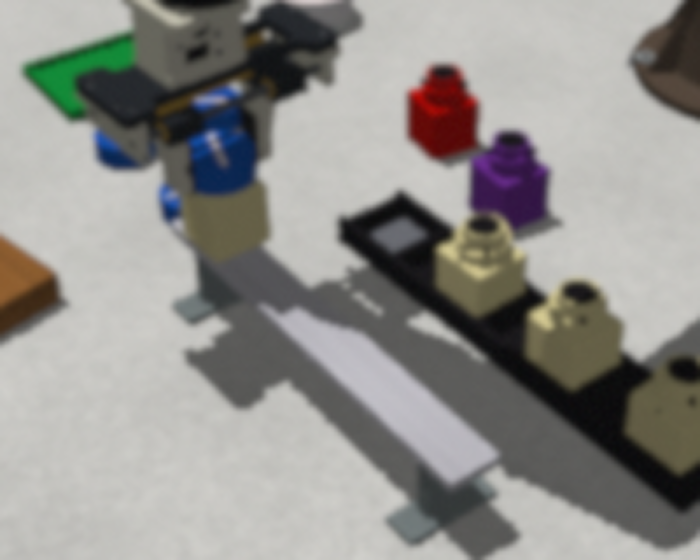

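The jar is upright under the gripper, above the ledge's near end. Lower and release.

Emit:
apply_moves:
  commands:
    - [[0,0,-0.1],0,1]
    - [[0,0,-0.2],0,1]
    - [[0,0,-0.3],0,1]
    - [[0,0,-0.4],0,1]
    - [[0,0,-0.5],0,1]
    - [[0,0,-0.5],0,1]

```text
clock: 13.57
tool_pos: [0.6448, -0.0337, 0.1507]
orientation: [-179.9, 0.0, -90.5]
force: [-2.1, 2.3, 5.4]
opening: 0.0575
gripper_force: 30.0
```

Run:
```python
from h import *
o=ctrl.get_obs(); print(o['tool_pos'],o['force'],o['moment'],o['joint_pos'])
```

```text
[ 0.64480011 -0.03370492  0.15073703] [-2.09620537  2.34653716  5.42157901] [ 0.73472612  1.02301429 -0.03782482] [ 1.42932660e+01  2.17622022e+01 -1.02529809e+01  9.95154885e-03
 -5.79269043e+01 -1.47941991e+01]
```

Emit:
apply_moves:
  commands:
    - [[0,0,0],0,0.5]
    - [[0,0,0],0,0]
    - [[0,0,0],0,0]
    - [[0,0,0],0,0]
    - [[0,0,0],0,0]
    - [[0,0,3],0,0]
    - [[0,0,6],0,0]
    - [[0,3,9],0,0]
    - [[0,6,11],0,0]
    - [[0,6,11],0,0]
    - [[0,6,11],0,0]

```text
clock: 14.48
tool_pos: [0.6452, 0.0275, 0.261]
orientation: [-179.8, 0.1, -90.4]
force: [-1.0, 0.2, -0.4]
opening: 0.0878
gripper_force: 0.0
```

Run:
```python
from h import *
o=ctrl.get_obs(); print(o['tool_pos'],o['opening'])
a=snap('wrist','w11.png')
for c in caps(a,.1555): print('z.1555',c)
for c in caps(a): print(c)
g=cv2.cvtColor(a['img'],cv2.COLOR_RGB2LAB).astype(int)
# ledge edges below jar row? print rows profile near the far part
for y in (0.06,0.03,-0.07,):
    for x in (.58,.72): print(y,x,pix(a,[x,y,.07]))
v=int(pix(a,[.64,-.072,.07])[1]); G=cv2.cvtColor(a['img'],cv2.COLOR_RGB2GRAY)
d=np.diff(cv2.GaussianBlur(G,(1,7),0)[v].astype(int)); k=np.argsort(-abs(d))[:12]; print(v,sorted([(int(i),int(d[i]),round(float(world(a,(i+1,v),.07)[0]),4)) for i in k]))
```

```text
[0.6451924  0.02750748 0.261028  ] 0.08779151445042561
z.1555 (array([322.1, 133.4]), array([ 0.6446, -0.0316]), 69.3, 463, np.float64(0.0507), [286, 96, 73, 76, 4350])
(array([322.1, 133.4]), array([ 0.6446, -0.0217]), 69.3, 463, np.float64(0.0777), [286, 96, 73, 76, 4350])
0.06 0.58 [379.44197002 209.66437197]
0.06 0.72 [256.70110006 210.34792548]
0.03 0.58 [380.72139337 184.02545959]
0.03 0.72 [254.90042023 184.77527602]
-0.07 0.58 [385.49284894  88.40821821]
-0.07 0.72 [248.18649228  89.42632886]
86 [(55, 18, 0.9158), (56, 27, 0.9147), (57, 16, 0.9137), (301, -14, 0.665), (302, 37, 0.664), (344, -28, 0.6213), (345, 33, 0.6202), (550, -23, 0.4123), (551, -83, 0.4112), (596, 12, 0.3657), (597, 47, 0.3647), (598, 35, 0.3637)]
```

Jar 1 stands with its cap centre at x=0.6446, and the ledge centre there is 0.6445. Next, cap B.

Emit:
apply_moves:
  commands:
    - [[-1.5,-4,0],0.12,0]
    - [[-3,-8,0],0.24,0]
    - [[-4.5,-12,-1],0.36,0]
    - [[-5.5,-16,-3],0.48,0]
    - [[-5.5,-19.6,-5],0.6,0]
    - [[-5.5,-19.6,-7],0.72,0]
    - [[-5.5,-19.6,-9],0.84,0]
    - [[-5.5,-19.6,-11.05],0.96,0]
    - [[-5.5,-19.6,-11.05],1.08,0]
    - [[-5.5,-19.6,-11.05],1.2,0]
    - [[-5.5,-19.6,-11.05],1.32,0]
    - [[-5.5,-19.6,-11.05],1.44,0]
    - [[-5.5,-19.6,-11.05],1.56,0]
    - [[-5.5,-19.6,-11.05],1.68,0]
    - [[-5.5,-19.6,-11.05],1.8,0]
    - [[-5.5,-19.6,-11.05],1.894,0]
    - [[-5.5,-19.6,-11.05],1.894,0]

```text
clock: 15.95
tool_pos: [0.5883, -0.1708, 0.1475]
orientation: [-179.9, 0.1, 18.2]
force: [0.8, -0.6, -0.8]
opening: 0.0876
gripper_force: 0.0
```

Run:
```python
from h import *
o=ctrl.get_obs(); print(o['tool_pos'],o['orientation'],o['joint_pos'].round(1))
a=snap('wrist','w12.png')
for c in caps(a): print(c)
for c in caps(snap('top','t12.png'),red=60): print('top',c)
```

```text
[ 0.58827223 -0.17083427  0.14751738] [-1.79949748e+02  1.49951352e-01  1.81763365e+01] [  2.   19.2 -14.7  -0.  -56.3 106.1]
(array([65.4, 64.9]), array([0.624 , 0.0735]), 69.1, 1367, np.float64(0.0734), [0, 0, 139, 132, 14749])
(array([321.3, 192.1]), array([ 0.5928, -0.1705]), 168.2, 212, np.float64(0.0504), [289, 158, 65, 68, 3383])
(array([445.6, 228.6]), array([ 0.5881, -0.2943]), 62.6, 296, np.float64(0.0504), [408, 202, 70, 61, 2608])
(array([395.4, 315.3]), array([ 0.4917, -0.2955]), 134.8, 141, np.float64(0.0317), [368, 301, 60, 29, 1505])
```

Emit:
apply_moves:
  commands:
    - [[0.2,-0.1,-4],0,0]
    - [[0.2,-0.1,-8],0,0]
    - [[0.2,-0.1,-11],0,0]
    - [[0.2,-0.1,-12.5],0,0]
    - [[0.2,-0.1,-13.05],0,0]
    - [[0.2,-0.1,-13.05],0,0]
    - [[0.2,-0.1,-13.05],0,1]
    - [[0.2,-0.1,-13.05],0,1]
    - [[0.2,-0.1,-13.05],0,1]
    - [[0.2,-0.1,-13.05],0,1]
    - [[0.2,-0.1,-13.05],0,1]
    - [[0.2,-0.1,-13.05],0,1]

```text
clock: 17.05
tool_pos: [0.5916, -0.171, 0.0186]
orientation: [180.0, -0.0, 18.0]
force: [1.0, -1.4, -0.5]
opening: 0.0579
gripper_force: 30.0
```

Emit:
apply_moves:
  commands:
    - [[0,0,4],0,1]
    - [[0,0,8],0,1]
    - [[-1,1,12],0,1]
    - [[-3,4,15],-0.05,1]
    - [[-5,8,15.1],-0.1,1]
    - [[-7,11.5,15.1],-0.15,1]
    - [[-9,15,15.1],-0.2,1]
    - [[-11,18.5,15.1],-0.262,1]
    - [[-13,22,15.1],-0.262,1]
    - [[-15,25,15.1],-0.262,1]
    - [[-16.6,27.4,15.1],-0.262,1]
    - [[-16.6,27.4,15.1],-0.262,1]
    - [[-16.6,27.4,15.1],-0.262,1]
    - [[-16.6,27.4,15.1],-0.262,1]

```text
clock: 18.22
tool_pos: [0.4256, 0.1032, 0.1697]
orientation: [-180.0, -0.0, 3.0]
force: [0.4, 0.3, -0.8]
opening: 0.058
gripper_force: 30.0
```

```bash
cat >> h.py <<'E'
def prep(jar,dz):
    o=ctrl.get_obs(); t=o['tool_pos']; th=np.radians(o['orientation'][2]); x=np.array([np.cos(th),np.sin(th),0]); z=np.array([0,0,1.])
    a=snap('wrist'); print(t.round(4),o['orientation'][2].round(1),'mouth',mouth(a,jar))
    m=cv2.inRange(cv2.cvtColor(a['img'],cv2.COLOR_RGB2HSV),(100,90,20),(130,255,255)); k=np.nonzero(m[190:330,321])[0]+190
    r=[np.nonzero(m[q,230:420])[0]+230 for q in (240,250,260)]
    print('rows',k.min(),k.max(),'pred0',pix(a,t+.0287*x-dz*z)[1].round(1),pix(a,t-.0287*x+(.024-dz)*z)[1].round(1),'(1.7px/mm: + = cap at -x_tool)','cols',[(i.min()+i.max())/2 for i in r],pix(a,t)[0].round(1))
E
python3 - <<'E'
from h import *
prep((.4861,.1058),.0188); held()
E
```

```text
[0.4256 0.1032 0.1697] 3.0 mouth (array([321.2, 134.6]), [11, 10, 39, 40, 1239], array([0.4861, 0.1059]))
rows 201 320 pred0 202.8 320.8 (1.7px/mm: + = cap at -x_tool) cols [np.float64(321.5), np.float64(324.0), np.float64(321.0)] 320.4
18.2667 [0.4259 0.1027 0.1696] [180.  -0.   3.] [ 0.2  0.2 -1.3] [-0.04 -0.04 -0.04]
stripe 739 [0.4344 0.0986] -7.988754474232621 119.68481085074363
```

Emit:
apply_moves:
  commands:
    - [[3,0.1,0],0,1]
    - [[6.0,0.25,0],0,1]
    - [[6.0,0.25,-2.5],0,1]
    - [[6.0,0.25,-5],0,1]
    - [[6.0,0.25,-6.2],0,1]
    - [[6.0,0.25,-6.7],0,1]
    - [[6.0,0.25,-7.0],0,1]
    - [[6.0,0.25,-7.15],0,1]
    - [[6.0,0.25,-7.15],0,1]
    - [[6.0,0.25,-7.15],0,1]

```text
clock: 19.15
tool_pos: [0.486, 0.105, 0.0991]
orientation: [-180.0, -0.0, 2.9]
force: [-2.1, -2.6, 3.9]
opening: 0.0582
gripper_force: 30.0
```

Emit:
apply_moves:
  commands:
    - [[0,0,0],0.12,1]
    - [[0,0,0],0.24,1]
    - [[0,0,0],0.36,1]
    - [[0,0,0],0.48,1]
    - [[0,0,-0.05],0.6,1]
    - [[0,0,-0.1],0.7,1]
    - [[0,0,-0.1],0.8,1]
    - [[0,0,-0.1],0.89,1]
    - [[0,0,-0.2],0.89,1]
    - [[0,0,-0.3],0.89,1]
    - [[0,0,-0.45],0.89,1]
    - [[0,0,-0.6],0.89,1]
    - [[0,0,-0.6],0.89,1]

```text
clock: 20.23
tool_pos: [0.4863, 0.1055, 0.0926]
orientation: [179.9, -0.0, 54.0]
force: [-1.4, 0.3, 7.4]
opening: 0.0582
gripper_force: 30.0
```

Emit:
apply_moves:
  commands:
    - [[0,0,-0.02],-0.12,1]
    - [[0,0,-0.05],-0.24,1]
    - [[0,0,-0.09],-0.36,1]
    - [[0,0,-0.12],-0.48,1]
    - [[0,0,-0.16],-0.6,1]
    - [[0,0,-0.19],-0.72,1]
    - [[0,0,-0.23],-0.84,1]
    - [[0,0,-0.26],-0.96,1]
    - [[0,0,-0.3],-1.08,1]
    - [[0,0,-0.33],-1.2,1]
    - [[0,0,-0.37],-1.32,1]
    - [[0,0,-0.4],-1.44,1]
    - [[0,0,-0.44],-1.56,1]
    - [[0,0,-0.47],-1.66,1]
    - [[0,0,-0.47],-1.66,1]

```text
clock: 21.48
tool_pos: [0.4871, 0.1061, 0.0881]
orientation: [-179.9, -0.1, -41.4]
force: [0.1, 0.7, 5.4]
opening: 0.0582
gripper_force: 30.0
```

Emit:
apply_moves:
  commands:
    - [[0,0,-0.02],-0.1,1]
    - [[0,0,-0.02],-0.2,1]
    - [[0,0,-0.02],-0.32,1]
    - [[0,0,-0.02],-0.32,1]

```text
clock: 21.82
tool_pos: [0.4865, 0.1057, 0.0878]
orientation: [-179.9, -0.0, -59.7]
force: [-1.1, 0.2, 6.9]
opening: 0.0581
gripper_force: 30.0
```

Run:
```python
from h import *
held()
```

```text
21.8167 [0.4865 0.1057 0.0878] [-179.9   -0.   -59.7] [-1.1  0.2  6.9] [-0.12  0.14 -0.07]
stripe 700 [0.4884 0.0919] -62.43129605216562 103.50002508249504
```

Emit:
apply_moves:
  commands:
    - [[0,0,0],-0.1,1]
    - [[0,0,0],-0.2,1]
    - [[0,0,0],-0.3,1]
    - [[0,0,0],-0.3,1]
    - [[0,0,0.25],-0.3,1]
    - [[0,0,0.5],-0.3,1]
    - [[0,0,0.5],-0.3,1]

```text
clock: 22.45
tool_pos: [0.4849, 0.1049, 0.0919]
orientation: [179.9, -0.0, -76.6]
force: [-0.4, -1.0, -1.7]
opening: 0.0582
gripper_force: 30.0
```

Run:
```python
from h import *
a=held()
# jar shoulder vs cap: check jar moved with the cap: project expected shoulder corners
t=ctrl.get_obs()['tool_pos']; G=cv2.cvtColor(a['img'],cv2.COLOR_RGB2LAB).astype(int)[:,:,2]
m=((G>140)).astype('uint8'); n,l,s,c=cv2.connectedComponentsWithStats(m)
print([(s[i].tolist(),c[i].round(0).tolist()) for i in range(1,n) if s[i,4]>150])
```

```text
22.45 [0.4849 0.1049 0.0919] [179.9  -0.  -76.6] [-0.4 -1.  -1.7] [-0.88  0.19  0.06]
stripe 741 [0.4837 0.0923] -84.79399182552189 114.78277608432893
[([599, 0, 41, 17, 451], [624.0, 6.0]), ([281, 177, 96, 58, 1923], [328.0, 199.0]), ([198, 260, 22, 55, 618], [206.0, 287.0]), ([424, 260, 22, 55, 609], [436.0, 287.0]), ([232, 309, 345, 32, 5204], [395.0, 331.0])]
```

Emit:
apply_moves:
  commands:
    - [[0,0,2],0,1]
    - [[0,0,4],0,1]
    - [[0,0,6],0,1]
    - [[0,0,8],0,1]
    - [[1,-0.3,9],0,1]
    - [[3,-0.8,9.5],0,1]
    - [[6,-1.7,9.5],0,1]
    - [[9,-2.6,9.5],0,1]
    - [[12,-3.5,9.5],-0.014,1]
    - [[14.5,-4.3,9.5],-0.014,1]
    - [[16,-4.7,9.5],-0.014,1]
    - [[16.25,-4.75,9],-0.014,1]
    - [[16.25,-4.75,8],-0.014,1]
    - [[16.25,-4.75,7.2],-0.014,1]
    - [[16.25,-4.75,6.6],-0.014,1]
    - [[16.25,-4.75,6.2],-0.014,1]
    - [[16.25,-4.75,6.0],-0.014,1]
    - [[16.25,-4.75,5.9],-0.014,1]
    - [[16.25,-4.75,5.8],-0.014,1]
    - [[16.25,-4.75,5.72],-0.014,1]

```text
clock: 24.17
tool_pos: [0.6482, 0.0585, 0.1506]
orientation: [-179.9, 0.0, -77.4]
force: [-4.3, 2.8, 6.9]
opening: 0.0584
gripper_force: 30.0
```

Emit:
apply_moves:
  commands:
    - [[0,0,0],0,1]
    - [[0,0,0],0,1]

```text
clock: 24.33
tool_pos: [0.6482, 0.0584, 0.1506]
orientation: [-179.9, 0.0, -77.4]
force: [-3.3, 2.2, 5.1]
opening: 0.0581
gripper_force: 30.0
```

Emit:
apply_moves:
  commands:
    - [[0,0,0],0,0.5]
    - [[0,0,0],0,0]
    - [[0,0,0],0,0]
    - [[0,0,0],0,0]
    - [[0,0,0],0,0]
    - [[0,0,3],0,0]
    - [[0,0,6],0,0]
    - [[0,3,9],0,0]
    - [[0,6,11],0,0]
    - [[0,6,11],0,0]
    - [[0,6,11],0,0]

```text
clock: 25.25
tool_pos: [0.6487, 0.1197, 0.2608]
orientation: [-179.8, 0.0, -77.3]
force: [-0.6, -0.8, -0.8]
opening: 0.0879
gripper_force: 0.0
```

```bash
cat >> h.py <<'E'
def ledgecheck(ys):
    a=snap('wrist'); print(ctrl.get_obs()['tool_pos'])
    for c in caps(a,.1555): print('cap@.1555',c[:5])
    G=cv2.GaussianBlur(cv2.cvtColor(a['img'],cv2.COLOR_RGB2LAB),(3,3),0).astype(int)
    for y in ys:
        P=[pix(a,[x,y,.07]) for x in np.arange(.60,.70,.0005)]
        L=np.array([G[int(round(p[1])),int(round(p[0])),0] if 0<=p[0]<639 and 0<=p[1]<399 else 0 for p in P]); d=L[6:]-L[:-6]
        k=[i for i in range(1,len(d)-1) if abs(d[i])>20 and abs(d[i])>=abs(d[i-3:i+4]).max()]
        print(y,[(round(.60+.0005*(i+3),4),int(d[i])) for i in k])
E
python3 - <<'E'
from h import *
ledgecheck((.115,.105,.01,.015))
for c in caps(snap('top','t13.png'),red=60): print('top',c[:5])
E
```

```text
[0.64796507 0.11861859 0.25936759]
cap@.1555 (array([371.8,  24.7]), array([ 0.648 , -0.0226]), 68.6, 388, np.float64(0.0317))
cap@.1555 (array([340.1, 134.4]), array([0.6473, 0.0595]), 72.9, 467, np.float64(0.0506))
0.115 [(0.623, -75), (0.6295, 94), (0.63, 94), (0.634, -34), (0.6345, -34), (0.6365, -27), (0.637, -27), (0.64, 54)]
0.105 [(0.613, -97), (0.658, 84), (0.6585, 84), (0.6725, -21), (0.673, -21)]
0.01 [(0.611, -88), (0.6115, -88), (0.658, 98), (0.6655, 24), (0.666, 24)]
0.015 [(0.6085, -98), (0.609, -98), (0.653, 91)]
```

Emit:
apply_moves:
  commands:
    - [[-0.5,-4,0],0,0]
    - [[-1,-8,0],-0.1,0]
    - [[-1.5,-12,0],-0.2,0]
    - [[-2,-16,0],-0.3,0]
    - [[-2.5,-20,0],-0.351,0]
    - [[-3,-24,-1],-0.351,0]
    - [[-3.7,-28,-3],-0.351,0]
    - [[-4.4,-32,-5],-0.351,0]
    - [[-5,-35.5,-7],-0.351,0]
    - [[-5.6,-39,-9],-0.351,0]
    - [[-6.1,-41.2,-11],-0.351,0]
    - [[-6.1,-41.2,-11],-0.351,0]
    - [[-6.1,-41.2,-11],-0.351,0]

```text
clock: 26.43
tool_pos: [0.5842, -0.2961, 0.1461]
orientation: [179.7, 0.0, -97.8]
force: [-0.1, 0.0, 0.6]
opening: 0.0875
gripper_force: 0.0
```

Run:
```python
from h import *
o=ctrl.get_obs(); print(o['tool_pos'],o['orientation'],o['joint_pos'].round(1))
for c in caps(snap('wrist','w14.png')): print(c)
```

```text
[ 0.58419698 -0.29606441  0.14614701] [ 1.79673486e+02  2.37861210e-02 -9.78058262e+01] [ -9.9  23.   -9.   -0.  -58.4   2.1]
(array([428.3, 190. ]), array([ 0.4862, -0.2889]), 136.4, 338, np.float64(0.0506), [393, 157, 71, 67, 3677])
(array([316.5, 200.2]), array([ 0.587 , -0.2968]), 62.6, 293, np.float64(0.045), [284, 167, 66, 67, 3385])
```

Emit:
apply_moves:
  commands:
    - [[0,0,0],0,0]
    - [[0,0,0],0,0]
    - [[0,0,0],0,0]

```text
clock: 26.73
tool_pos: [0.5878, -0.2932, 0.1503]
orientation: [-179.9, -0.0, -97.5]
force: [-0.2, 0.3, -0.5]
opening: 0.0877
gripper_force: 0.0
```

Run:
```python
from h import *
o=ctrl.get_obs(); print(o['tool_pos'],o['orientation'])
a=snap('wrist','w15.png')
for c in caps(a): print(c, world(a,c[0],.018)[:2])
```

```text
[ 0.58776481 -0.29316069  0.15033236] [-1.79908622e+02 -7.17501916e-03 -9.74831604e+01]
(array([432.1, 186. ]), array([ 0.4857, -0.2889]), 136.3, 324, np.float64(0.0509), [397, 153, 71, 67, 3624]) [ 0.48627096 -0.29020303]
(array([321.3, 195.3]), array([ 0.5876, -0.2953]), 62.3, 312, np.float64(0.0487), [290, 163, 64, 65, 3296]) [ 0.5881652  -0.29460318]
```

Emit:
apply_moves:
  commands:
    - [[0,0,-4],0,0]
    - [[0,0,-8],0,0]
    - [[0,0,-11],0,0]
    - [[0,0,-12.5],0,0]
    - [[0,0,-13.05],0,0]
    - [[0,0,-13.05],0,0]
    - [[0,0,-13.05],0,1]
    - [[0,0,-13.05],0,1]
    - [[0,0,-13.05],0,1]
    - [[0,0,-13.05],0,1]
    - [[0,0,-13.05],0,1]
    - [[0,0,-13.05],0,1]

```text
clock: 27.78
tool_pos: [0.5873, -0.294, 0.0192]
orientation: [-180.0, -0.0, -97.6]
force: [1.1, 1.3, 2.4]
opening: 0.0576
gripper_force: 30.0
```

Emit:
apply_moves:
  commands:
    - [[0,0,4],0,1]
    - [[0,0,8],0,1]
    - [[-1.5,2,12],0.12,1]
    - [[-4,5,15.1],0.24,1]
    - [[-6,8.5,15.1],0.36,1]
    - [[-8,12,15.1],0.48,1]
    - [[-10,15.5,15.1],0.6,1]
    - [[-12,19,15.1],0.72,1]
    - [[-13,22.5,15.1],0.84,1]
    - [[-14,26,15.1],0.96,1]
    - [[-14.5,30,15.1],1.08,1]
    - [[-15,34,15.1],1.2,1]
    - [[-15.3,38,15.1],1.32,1]
    - [[-15.6,42,15.1],1.44,1]
    - [[-15.8,45.5,15.1],1.583,1]
    - [[-15.9,49,15.1],1.583,1]
    - [[-15.9,51.6,15.1],1.583,1]
    - [[-15.9,51.6,15.1],1.583,1]
    - [[-15.9,51.6,15.1],1.583,1]
    - [[-15.9,51.6,15.1],1.583,1]

```text
clock: 29.45
tool_pos: [0.4276, 0.2217, 0.1696]
orientation: [180.0, 0.0, -6.8]
force: [-0.9, -0.1, -1.0]
opening: 0.0577
gripper_force: 30.0
```

Run:
```python
from h import *
print(ctrl.get_obs()['joint_pos'].round(1)); prep((.4888,.2152),.0192)
```

```text
[ 50.9   6.  -29.1  -0.  -55.   32.3]
[0.4276 0.2217 0.1696] -6.8 mouth (array([319.7, 133.3]), [11, 11, 40, 40, 1252], array([0.4887, 0.215 ]))
rows 203 321 pred0 202.7 320.4 (1.7px/mm: + = cap at -x_tool) cols [np.float64(321.0), np.float64(325.0), np.float64(321.5)] 320.5
```

Emit:
apply_moves:
  commands:
    - [[3,-0.4,0],0,1]
    - [[6.0,-0.73,0],0,1]
    - [[6.0,-0.73,-2.5],0,1]
    - [[6.0,-0.73,-5],0,1]
    - [[6.0,-0.73,-6.2],0,1]
    - [[6.0,-0.73,-6.7],0,1]
    - [[6.0,-0.73,-7.0],0,1]
    - [[6.0,-0.73,-7.15],0,1]
    - [[6.0,-0.73,-7.15],0,1]
    - [[6.0,-0.73,-7.15],0,1]

```text
clock: 30.33
tool_pos: [0.4888, 0.2148, 0.0998]
orientation: [-179.9, -0.1, -6.9]
force: [-0.3, -0.0, -0.5]
opening: 0.0577
gripper_force: 30.0
```

Emit:
apply_moves:
  commands:
    - [[0,0,0],0.12,1]
    - [[0,0,0],0.24,1]
    - [[0,0,0],0.36,1]
    - [[0,0,0],0.48,1]
    - [[0,0,-0.05],0.6,1]
    - [[0,0,-0.1],0.7,1]
    - [[0,0,-0.1],0.8,1]
    - [[0,0,-0.1],0.89,1]
    - [[0,0,-0.2],0.89,1]
    - [[0,0,-0.3],0.89,1]
    - [[0,0,-0.45],0.89,1]
    - [[0,0,-0.6],0.89,1]
    - [[0,0,-0.6],0.89,1]

```text
clock: 31.42
tool_pos: [0.4887, 0.2148, 0.0929]
orientation: [180.0, -0.1, 44.1]
force: [-0.9, -0.0, 7.1]
opening: 0.0578
gripper_force: 30.0
```

Emit:
apply_moves:
  commands:
    - [[0,0,-0.02],-0.12,1]
    - [[0,0,-0.05],-0.24,1]
    - [[0,0,-0.09],-0.36,1]
    - [[0,0,-0.12],-0.48,1]
    - [[0,0,-0.16],-0.6,1]
    - [[0,0,-0.19],-0.72,1]
    - [[0,0,-0.23],-0.84,1]
    - [[0,0,-0.26],-0.96,1]
    - [[0,0,-0.3],-1.08,1]
    - [[0,0,-0.33],-1.2,1]
    - [[0,0,-0.37],-1.32,1]
    - [[0,0,-0.4],-1.44,1]
    - [[0,0,-0.43],-1.56,1]
    - [[0,0,-0.45],-1.66,1]
    - [[0,0,-0.46],-1.78,1]
    - [[0,0,-0.46],-1.9,1]
    - [[0,0,-0.46],-2.02,1]
    - [[0,0,-0.46],-2.14,1]
    - [[0,0,-0.46],-2.28,1]
    - [[0,0,-0.46],-2.28,1]

```text
clock: 33.08
tool_pos: [0.4887, 0.215, 0.0884]
orientation: [-179.9, 0.0, -87.0]
force: [-1.2, 0.1, 7.9]
opening: 0.0579
gripper_force: 30.0
```

Run:
```python
from h import *
held()
```

```text
33.0833 [0.4887 0.215  0.0884] [-179.9    0.   -87. ] [-1.2  0.1  7.9] [-0.08  0.5   0.14]
stripe 729 [0.4873 0.1992] -98.62576564935628 80.3575913265603
```

Emit:
apply_moves:
  commands:
    - [[0,0,0.25],0,1]
    - [[0,0,0.5],0,1]
    - [[0,0,0.5],0,1]
    - [[0,0,0.5],0,1]

```text
clock: 33.47
tool_pos: [0.488, 0.2145, 0.0926]
orientation: [180.0, -0.0, -86.5]
force: [0.9, -0.4, -1.9]
opening: 0.0576
gripper_force: 30.0
```

Emit:
apply_moves:
  commands:
    - [[0,0,2],0,1]
    - [[0,0,4],0,1]
    - [[0,0,6],0,1]
    - [[0,0,8],0,1]
    - [[1,-0.3,9],0,1]
    - [[3,-1.2,9.5],0,1]
    - [[6,-2.4,9.5],0,1]
    - [[9,-3.6,9.5],0,1]
    - [[12,-4.8,9.5],-0.014,1]
    - [[14.5,-5.8,9.5],-0.014,1]
    - [[16,-6.5,9.5],-0.014,1]
    - [[16.45,-6.7,9],-0.014,1]
    - [[16.45,-6.7,8],-0.014,1]
    - [[16.45,-6.7,7.2],-0.014,1]
    - [[16.45,-6.7,6.6],-0.014,1]
    - [[16.45,-6.7,6.2],-0.014,1]
    - [[16.45,-6.7,6.0],-0.014,1]
    - [[16.45,-6.7,5.9],-0.014,1]
    - [[16.45,-6.7,5.8],-0.014,1]
    - [[16.45,-6.7,5.68],-0.014,1]

```text
clock: 35.13
tool_pos: [0.653, 0.1484, 0.1508]
orientation: [-179.9, 0.0, -87.3]
force: [-4.0, 3.5, 8.3]
opening: 0.058
gripper_force: 30.0
```

Emit:
apply_moves:
  commands:
    - [[0,0,0],0,1]
    - [[0,0,0],0,1]

```text
clock: 35.3
tool_pos: [0.6529, 0.1482, 0.1509]
orientation: [-179.9, 0.0, -87.3]
force: [-3.6, 2.0, 5.3]
opening: 0.058
gripper_force: 30.0
```

Emit:
apply_moves:
  commands:
    - [[0,0,0],0,0.5]
    - [[0,0,0],0,0]
    - [[0,0,0],0,0]
    - [[0,0,0],0,0]
    - [[0,0,0],0,0]
    - [[0,0,3],0,0]
    - [[0,0,6],0,0]
    - [[0,3,9],0,0]
    - [[0,6,11],0,0]
    - [[0,6,11],0,0]
    - [[0,6,11],0,0]
    - [[0,6,11],0,0]

```text
clock: 36.3
tool_pos: [0.6521, 0.2077, 0.2588]
orientation: [179.9, -0.0, -87.3]
force: [1.0, -0.7, -0.3]
opening: 0.0875
gripper_force: 0.0
```

Run:
```python
from h import *
ledgecheck((.2,.195))
a=snap('top','t16.png')
for c in caps(a,red=60): print(c[:5])
for r in ctrl.spot_point(a,'cap_1'): print(round(r['score'],2),r['at'],world(a,r['at'],0)[:2])
```

```text
[0.6519922  0.20718403 0.25832992]
cap@.1555 (array([337.2,  23.9]), array([0.6508, 0.0699]), 72.7, 353, np.float64(0.0294))
cap@.1555 (array([323.9, 134.9]), array([0.6528, 0.1494]), 72.0, 461, np.float64(0.0506))
0.2 [(0.6205, -85), (0.659, 87)]
0.195 [(0.6165, -105), (0.6635, 82)]
0.93 [296.2, 152.6] [0.67707409 0.06936886]
0.8 [420.2, 215.3] [ 0.47849131 -0.29063727]
0.73 [261.1, 153.3] [0.6777145  0.17465525]
0.63 [327.1, 154.3] [ 0.66936614 -0.02314185]
0.4 [282.8, 155.1] [0.6704319  0.10963966]
```

Emit:
apply_moves:
  commands:
    - [[-1,-4,0],0.12,0]
    - [[-2.5,-7.8,0],0.24,0]
    - [[-4,-11.6,0],0.36,0]
    - [[-5.5,-15.4,0],0.48,0]
    - [[-7,-19.2,0],0.6,0]
    - [[-8.5,-23,0],0.72,0]
    - [[-10,-26.8,0],0.84,0]
    - [[-11.5,-30.6,-1],0.96,0]
    - [[-13,-34.4,-2.5],1.08,0]
    - [[-14.5,-38,-4.5],1.112,0]
    - [[-15.7,-41.4,-6.5],1.112,0]
    - [[-16.5,-44.8,-8.5],1.112,0]
    - [[-16.9,-48,-10],1.112,0]
    - [[-16.9,-49.6,-11],1.112,0]
    - [[-16.9,-49.6,-11],1.112,0]
    - [[-16.9,-49.6,-11],1.112,0]
    - [[-16.9,-49.6,-11],1.112,0]

```text
clock: 37.87
tool_pos: [0.4832, -0.2885, 0.1494]
orientation: [180.0, 0.0, -23.7]
force: [0.7, 0.2, -0.1]
opening: 0.0874
gripper_force: 0.0
```

Run:
```python
from h import *
o=ctrl.get_obs(); print(o['tool_pos'],o['orientation'],o['joint_pos'].round(1))
a=snap('wrist','w17.png')
for c in caps(a): print(c,world(a,c[0],.018)[:2])
```

```text
[ 0.48315114 -0.28848836  0.14943245] [ 1.79987635e+02  2.94142628e-02 -2.36500899e+01] [-10.9  14.7 -21.    0.  -54.4  77.3]
(array([319.9, 193.6]), array([ 0.4887, -0.2916]), 136.5, 282, np.float64(0.0461), [288, 161, 65, 66, 3326]) [ 0.48654074 -0.28903019]
```

Emit:
apply_moves:
  commands:
    - [[0.2,-0.1,-4],0,0]
    - [[0.2,-0.1,-8],0,0]
    - [[0.2,-0.1,-11],0,0]
    - [[0.2,-0.1,-12.5],0,0]
    - [[0.2,-0.1,-13.1],0,0]
    - [[0.2,-0.1,-13.1],0,0]
    - [[0.2,-0.1,-13.1],0,1]
    - [[0.2,-0.1,-13.1],0,1]
    - [[0.2,-0.1,-13.1],0,1]
    - [[0.2,-0.1,-13.1],0,1]
    - [[0.2,-0.1,-13.1],0,1]
    - [[0.2,-0.1,-13.1],0,1]

```text
clock: 38.92
tool_pos: [0.4858, -0.2893, 0.019]
orientation: [-180.0, -0.0, -23.6]
force: [0.6, 0.8, 3.4]
opening: 0.0578
gripper_force: 30.0
```

Emit:
apply_moves:
  commands:
    - [[0,0,4],0,1]
    - [[0,0,8],0,1]
    - [[0,2,11.5],0.05,1]
    - [[0,5,14],0.1,1]
    - [[-0.5,9,15.1],0.15,1]
    - [[-1,13,15.1],0.2,1]
    - [[-1.5,17,15.1],0.25,1]
    - [[-2,21,15.1],0.29,1]
    - [[-2.5,25,15.1],0.29,1]
    - [[-3,29,15.1],0.29,1]
    - [[-3.5,33,15.1],0.29,1]
    - [[-4,37,15.1],0.29,1]
    - [[-4.5,41,15.1],0.29,1]
    - [[-5,45,15.1],0.29,1]
    - [[-5.35,49,15.1],0.29,1]
    - [[-5.35,53,15.1],0.29,1]
    - [[-5.35,57,15.1],0.29,1]
    - [[-5.35,60,15.1],0.29,1]
    - [[-5.35,62.1,15.1],0.29,1]
    - [[-5.35,62.1,15.1],0.29,1]

```text
clock: 40.58
tool_pos: [0.4322, 0.3355, 0.1692]
orientation: [-180.0, -0.0, -6.8]
force: [0.8, 0.2, 0.0]
opening: 0.0583
gripper_force: 30.0
```

Emit:
apply_moves:
  commands:
    - [[0,0,0],0,1]
    - [[0,0,0],0,1]
    - [[0,0,0],0,1]

```text
clock: 40.83
tool_pos: [0.4319, 0.3308, 0.1695]
orientation: [180.0, 0.0, -7.0]
force: [0.6, 0.0, -0.5]
opening: 0.058
gripper_force: 30.0
```

Run:
```python
from h import *
print(ctrl.get_obs()['joint_pos'].round(1)); prep((.492,.325),.019)
```

```text
[ 58.1  11.8 -21.8  -0.  -56.4  24.9]
[0.4319 0.3308 0.1695] -7.0 mouth (array([318., 132.]), [11, 7, 39, 41, 1265], array([0.494, 0.325]))
rows 204 321 pred0 202.8 320.7 (1.7px/mm: + = cap at -x_tool) cols [np.float64(325.0), np.float64(324.5), np.float64(319.0)] 320.5
```

Emit:
apply_moves:
  commands:
    - [[3,-0.4,0],0,1]
    - [[6.1,-0.7,0],0,1]
    - [[6.1,-0.7,-2.5],0,1]
    - [[6.1,-0.7,-5],0,1]
    - [[6.1,-0.7,-6.2],0,1]
    - [[6.1,-0.7,-6.7],0,1]
    - [[6.1,-0.7,-7.0],0,1]
    - [[6.1,-0.7,-7.15],0,1]
    - [[6.1,-0.7,-7.15],0,1]
    - [[6.1,-0.7,-7.15],0,1]

```text
clock: 41.72
tool_pos: [0.4937, 0.3251, 0.0996]
orientation: [-179.9, -0.1, -7.0]
force: [-0.1, 0.3, -1.0]
opening: 0.058
gripper_force: 30.0
```

Emit:
apply_moves:
  commands:
    - [[0,0,0],0.12,1]
    - [[0,0,0],0.24,1]
    - [[0,0,0],0.36,1]
    - [[0,0,0],0.48,1]
    - [[0,0,-0.05],0.6,1]
    - [[0,0,-0.1],0.7,1]
    - [[0,0,-0.1],0.8,1]
    - [[0,0,-0.1],0.89,1]
    - [[0,0,-0.2],0.89,1]
    - [[0,0,-0.3],0.89,1]
    - [[0,0,-0.45],0.89,1]
    - [[0,0,-0.6],0.89,1]
    - [[0,0,-0.6],0.89,1]

```text
clock: 42.8
tool_pos: [0.4933, 0.3247, 0.0928]
orientation: [180.0, -0.0, 44.0]
force: [-4.0, -0.9, 8.2]
opening: 0.0578
gripper_force: 30.0
```

Emit:
apply_moves:
  commands:
    - [[0,0,-0.02],-0.12,1]
    - [[0,0,-0.05],-0.24,1]
    - [[0,0,-0.09],-0.36,1]
    - [[0,0,-0.12],-0.48,1]
    - [[0,0,-0.16],-0.6,1]
    - [[0,0,-0.19],-0.72,1]
    - [[0,0,-0.23],-0.84,1]
    - [[0,0,-0.26],-0.96,1]
    - [[0,0,-0.3],-1.08,1]
    - [[0,0,-0.33],-1.2,1]
    - [[0,0,-0.37],-1.32,1]
    - [[0,0,-0.4],-1.44,1]
    - [[0,0,-0.43],-1.56,1]
    - [[0,0,-0.45],-1.66,1]
    - [[0,0,-0.46],-1.78,1]
    - [[0,0,-0.46],-1.9,1]
    - [[0,0,-0.46],-2.02,1]
    - [[0,0,-0.46],-2.14,1]
    - [[0,0,-0.46],-2.28,1]
    - [[0,0,-0.46],-2.28,1]

```text
clock: 44.47
tool_pos: [0.4941, 0.3252, 0.0884]
orientation: [-179.9, 0.0, -87.1]
force: [0.4, -0.6, 5.8]
opening: 0.0579
gripper_force: 30.0
```

Emit:
apply_moves:
  commands:
    - [[0,0,0.25],0,1]
    - [[0,0,0.5],0,1]
    - [[0,0,0.5],0,1]
    - [[0,0,0.5],0,1]

```text
clock: 44.8
tool_pos: [0.4927, 0.3244, 0.092]
orientation: [180.0, -0.0, -86.6]
force: [-0.9, -1.0, -3.7]
opening: 0.0579
gripper_force: 30.0
```

Run:
```python
from h import *
held()
```

```text
44.8 [0.4927 0.3244 0.092 ] [180.   -0.  -86.6] [-0.9 -1.  -3.7] [ 0.09 -0.11  0.02]
stripe 793 [0.4917 0.3123] -94.09086178402404 104.11197535542951
```

Emit:
apply_moves:
  commands:
    - [[0,0,2],0,1]
    - [[0,0,4],0,1]
    - [[0,0,6],0,1]
    - [[0,0,8],0,1]
    - [[1,-0.3,9],0,1]
    - [[3,-1.5,9.5],0,1]
    - [[6,-3,9.5],0,1]
    - [[9,-4.6,9.5],0,1]
    - [[12,-6.2,9.5],-0.014,1]
    - [[14.5,-7.6,9.5],-0.014,1]
    - [[16,-8.5,9.5],-0.014,1]
    - [[16.35,-8.7,9],-0.014,1]
    - [[16.35,-8.7,8],-0.014,1]
    - [[16.35,-8.7,7.2],-0.014,1]
    - [[16.35,-8.7,6.6],-0.014,1]
    - [[16.35,-8.7,6.2],-0.014,1]
    - [[16.35,-8.7,6.0],-0.014,1]
    - [[16.35,-8.7,5.9],-0.014,1]
    - [[16.35,-8.7,5.8],-0.014,1]
    - [[16.35,-8.7,5.68],-0.014,1]

```text
clock: 46.52
tool_pos: [0.6568, 0.2386, 0.1506]
orientation: [-179.9, 0.1, -87.4]
force: [-5.3, 2.5, 8.2]
opening: 0.058
gripper_force: 30.0
```

Emit:
apply_moves:
  commands:
    - [[0,0,0],0,1]
    - [[0,0,0],0,1]

```text
clock: 46.68
tool_pos: [0.6568, 0.2384, 0.1507]
orientation: [-179.9, 0.1, -87.4]
force: [-3.4, 2.8, 4.7]
opening: 0.0578
gripper_force: 30.0
```

Emit:
apply_moves:
  commands:
    - [[0,0,0],0,0.5]
    - [[0,0,0],0,0]
    - [[0,0,0],0,0]
    - [[0,0,0],0,0]
    - [[0,0,0],0,0]
    - [[0,0,3],0,0]
    - [[0,0,6],0,0]
    - [[0,3,9],0,0]
    - [[-2,6,12],0,0]
    - [[-5,9,15],0,0]
    - [[-5,12,17],0,0]
    - [[-5,12,17],0,0]
    - [[-5,12,17],0,0]
    - [[-5,12,17],0,0]

```text
clock: 47.85
tool_pos: [0.6063, 0.358, 0.3187]
orientation: [180.0, -0.0, -87.4]
force: [0.1, 0.0, -0.4]
opening: 0.0877
gripper_force: 0.0
```

Run:
```python
from h import *
a=snap('wrist','wend.png')
for c in caps(a,.1555): print(c[:5])
s=snap('scene'); t=snap('top')
A=cv2.resize(s['img'][150:300,220:420],(720,400)[:2],interpolation=cv2.INTER_CUBIC)[:,:,::-1]
B=cv2.resize(a['img'][:,:,::-1],(320,200)); C=cv2.resize(t['img'][110:300,120:500][:,:,::-1],(400,200))
cv2.imwrite('pics/end.png',np.vstack([A[:400],np.hstack([B,C])]))
```

```text
(array([273.,  59.]), array([0.6567, 0.2383]), 72.4, 370, np.float64(0.0507))
```

View pics/end.png

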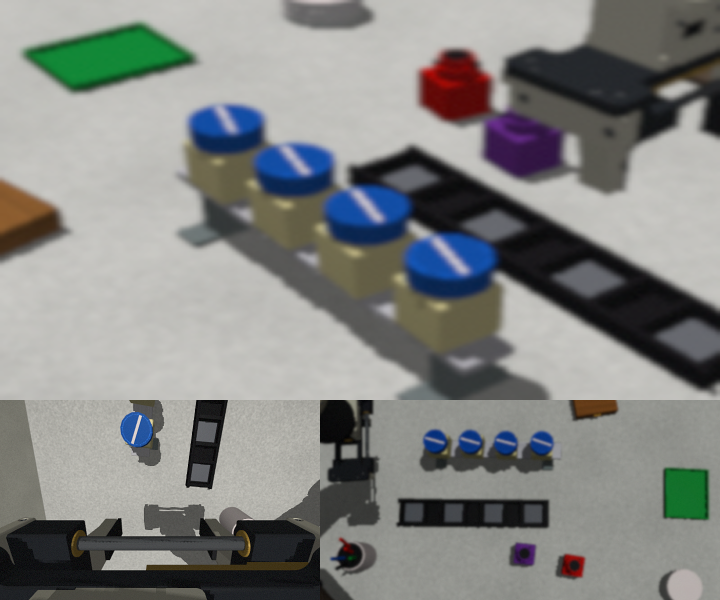

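The final picture shows all four jars upright on the ledge with level caps, the rack empty, and the bystanders where they were. Handing in.

```bash
python3 -c "
from plant import ctrl
print(ctrl.close_job())"
```

```text
the job is handed in; nothing more can be done
None
```

All four jars are capped and standing upright on the ledge within about 1.5 mm of its centreline, and I handed the job in at about 48 s; no cap was left over. Each cap seated at the fully-home height and carried its jar, but I turned each to about 107° clockwise of the jar's x rather than the stated 70° and felt no firm stop.

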